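# Zero the kitchen scale with a flat screwdriver

### The arm

A 6-joint arm with a two-finger parallel gripper is mounted at the origin on a cart in front of the work surface, level with it; the furniture and walls round the work are solid. World frame = base frame: x ahead of the robot, y to its left, z up, the work surface at z = 0. Lengths are in m, angles in rad, forces in N, time in s.
With the tool pointing down it reaches from about 0.2 to 0.875 m from the base axis. Payload 3.4 kg.
Tool frame: the origin (TCP) lies on the centre line of the jaws, within the pads' length; the fingertips stand 8 mm ahead of it and the grasp point (between the pads) lies 11 mm behind it; x points along the fingers, z is the direction in which the jaws open and shut, and the axes are right-handed (so a half turn about x gives the same grasp; the last joint's range is limited). The gripper opens to 94 mm and grips with 3 to 60 N. Pads are 16 mm wide; open, the fingers measure 119 mm over their backs; the gripper's body (75 mm by 177 mm) begins 78 mm behind the grasp point.
Start: joints at [-1.265, 0.276, 1.505, -0, 1.361, -0.121], TCP at [0.238, -0.523, 0.213] pointing down, gripper open.
Joint ranges: [-2.89, 2.89], [-0.75, 2.08], [0.22, 2.7], [-1.18, 4.32], [0.11, 2.71], [-2.7, 2.7]. Speed limits (rad/s): [2.57, 2.57, 3.14, 3.14, 3.14, 3.14].

### API

Orientations are given as a unit quaternion [x, y, z, w].
In Python, from bench import * gives the robot as it stands.
- The arm moves only by the tool carry_out, never from a script. Its argument "rows" is a list of rows, each a list of 3 entries, a list of its own where there are three numbers: the turn, a rotation vector about the tool's x, y, z in units of 6 degrees (1.0 is 6 degrees), then the shift along the tool's x, y, z in units of 40 mm (1.0 is 40 mm), then the finger opening in mm, from 0 to 94. A call has 1 to 20 rows; each row shifts and turns the commanded pose from where the row before left it, along the tool's axes as they then stand; what a row does not reach is not made up. A row lasts 1/12 s, in which the tool goes at most 41.7 mm and 7.16 degrees, less where a joint would pass 70% of its speed; a pose out of reach is approached as far as the arm can. A call is refused whole if a number of a shift passes 1 or a number of a turn 1, either way. A call with a gripper value outside its range is refused whole. The fingers move at their own pace and stop on an object; the grip force is fixed at half the most. Time passes only in rows, so rows that do not move let the fingers close. It gives the time, the measured TCP pose, the force and the opening at its end, in the units of the state.
- read_state(): the state, without advancing time (a new reading comes with each control period).
- capture(name): name is "scene" or "top"; returns (picture, depth): 480x640x3 uint8, red, green, blue; 480x640 float32, m along the optical axis (not along the pixel's ray), 0 where there is no reading.
- camera_params(name): a dict with "fov_y" (degrees; the focal length in pixels is half the picture's height over the tangent of half this angle, whatever the lens; pixels are square), "cx", "cy" (the principal point, pixels), "R" (3x3) and "t" (3): a world point X has camera coordinates R X + t. Camera axes: x right, y down, z forward; pixel columns grow to the right and rows downward; lengths in m; the calibration is good to about 2 mm. A picture is of the moment at which its call begins. camera_params takes no time and is no camera call.
- finish_job(): hands the job in, once; it reports no verdict.
Trained networks look in the newest picture that a camera, given by its name, has taken for a name from the list of things; names that differ only in an ending like _2 or _b are one class to them, and where a whole thing is asked for, a point or a joint stands for the part that bears it (a point fixed in the world has none). Each returns a list of dicts, best first, with "p" (0 to 1); they miss things now and then, are a little off and sometimes report something else, mostly with a low value. They report only what shows in the picture. A call takes as long as a camera call.
- spot_in(camera, thing): "xy" ([column, row] in pixels, amid what is visible of it).
- outline_of(camera, thing): "pixels" (480x640 bool, what is visible of it) and "xy" ([column, row] in pixels, amid what is visible of it).
- pinpoint(camera, thing): "xy" ([column, row] in pixels: a listed point, or the origin of a listed thing).
The state is a dict: "time": time; "q": joint angles; "qvel": joint speeds; "effort": joint torques, N m; "eef_pos": TCP position; "ee_rot": TCP orientation; "wrist_force": force on the tool from outside, world axes, zero at the start; "moment": the same for the moment, N m; "gripper_width": finger opening in m.
Only numpy, scipy, OpenCV 4.12 (cv2) and the standard library are available. Lean on these libraries where they do the work, as an engineer would, in place of code of your own. Each camera call takes 0.05 s, during which the arm holds its last target.

### The job

The empty kitchen scale reads wrong. Take the flat screwdriver out of its wooden block, feel its blade gently into the slot of the spring-borne adjusting screw in the middle of the scale's dial, seat it fully and turn the screw until the needle points at the broad zero mark. Then stand the screwdriver back upright in its block and let go; keep the pressure on the scale light and leave the other things on the worktop where they are.

Things in the scene. Friction and masses are not known exactly. Their poses are not given: they have to be found in the camera images.
- driver_grip (a point): Flat screwdriver, 160 mm long, about 110 g, standing blade down in the block's hole at any yaw. Round wooden handle 28 mm in diameter, 80 mm long; below it 80 mm of steel: a shaft 8 mm in diameter ending in a flat blade. This point is the centre of the handle, half-way along it. z points up the tool from blade to handle, x along the blade's width.
- driver_tip (a point): Middle of the lower edge of the screwdriver's blade, 120 mm below driver_grip along the tool; same axes. The blade is 14 mm wide (along x), 2.2 mm thick (along y) and 18 mm long, with a square end.
- block_hole (a point): Centre of the mouth of the round upright hole, 18 mm in diameter and going right through, in the middle of the top of a wooden block 84 x 84 x 85 mm that is fixed to the worktop; z up. The screwdriver stands in it with the lower end of its handle resting on the block's top, the tip then 80 mm below this point (5 mm above the worktop).
- scale: White mechanical kitchen scale, fixed to the worktop: housing 200 mm (x) x 124 mm (y), its top 40 mm above the worktop, reaching from x = -48 to x = 152 mm; z up. The origin lies at worktop height under the centre of the round dial, 94 mm in diameter, that lies face up on the housing. A steel weighing pan, 94 mm in diameter, its rim 63 mm high, stands at x = 99 mm.
- zero_mark (a point): Middle of the zero mark on the dial, the only broad mark (10 x 3.4 mm), on the side towards the pan, 39.5 mm from the dial's centre; axes of the scale. The other marks are thin, one every 10 degrees.
- screw_mouth (a point): Centre of the upper rim of the hub in the middle of the dial, 60 mm above the worktop; z up, axes of the scale. The hub is an upright round tube, 27 mm outside and 18 mm inside, that carries the needle and turns with it and with the adjusting screw inside it.
- screw_top (a point): Where the axis meets the flat top of the adjusting screw, 6 mm below the hub's rim; axes of the scale, not of the slot. Screw 17 mm in diameter, straight slot through its middle 4.4 mm wide, 8 mm deep. The slot's direction is not tied to the needle: at the start it is anywhere within 60 degrees either way of the scale's x. Screw gives on a spring: 1 N plus 2 N per mm, for 3 mm, then is solid.
- pointer (a joint): Angle of the needle (with hub and screw) in rad from the zero mark, positive anticlockwise seen from above, 0 = on the mark. At the start 0.4 to 0.65, so the screw must be turned clockwise. It turns stiffly (0.04 N m of friction), has no stop near the mark and stays where it is left.
- spice_jar: Bystander: glass spice jar with dark cap, 45 mm in diameter, 104 mm high, loose, origin at the centre of its underside.
- lemon: Bystander: lemon, 71 x 53 x 54 mm, loose.
- mug: Bystander: small spotted cup, 63 x 88 x 54 mm with handle, loose, origin at the centre of its underside.
- garlic: Bystander: garlic bulb, 56 mm, loose.

How it is judged:
On the way, in this order (a step that is already met when the one before it is completed fails the run):
1. the screwdriver's blade sits in the screw's slot, its tip more than 12.2 mm below the hub's rim (z of driver_tip in the frame of screw_mouth below -0.0122 m and horizontal distance between driver_tip and screw_mouth below 0.005 m), for 0.2 s.
2. the needle is on the zero mark within 0.09 rad while the blade is still in the slot (value of joint pointer between -0.09 and 0.09 rad and z of driver_tip in the frame of screw_mouth below -0.007 m and horizontal distance between driver_tip and screw_mouth below 0.005 m), for 0.2 s.
At the end, for the whole second after the job is handed in: The needle points at the zero mark within 0.09 rad (5 degrees) and the screwdriver stands released, upright and at rest in the hole of its block, its handle down on the block's top (tip less than 10 mm above the worktop, within 10 mm of the hole's axis) (value of joint pointer between -0.09 and 0.09 rad and horizontal distance between driver_tip and block_hole below 0.01 m and height (world z) of driver_tip below 0.01 m and angle between driver_tip's own z axis and vertical below 0.1 rad and angular speed of driver below 0.1 rad/s); the robot touches nothing.
It fails at once if the screwdriver presses on the scale or its screw with more than 14 N (contact force between driver and scale above 14 N).
It fails at once if the gripper or arm pushes on the scale with more than 3 N (contact force between any of the fingers, the arm and scale above 3 N).
It fails at once if a bystander is moved by more than 30 mm (distance of any of spice_jar, lemon, mug, garlic from where it was at the start of the episode above 0.03 m).
It also fails if it takes over 72 s, if anything falls off the work surface, if the arm or the gripper's body presses on something with over 40 N, if the wrist force passes 120 N, or if a joint passes its speed limit or range.

## Working session

There is one attempt and no reset: what is moved stays moved. The work goes in short steps, Python scripts to look and compute and a tool call to move; the robot and the scene stay as the last step left them, time stands still between calls to the robot, and variables do not carry over. Pictures are saved under pics/ and viewed, and the job is handed in when it is done.

Besides the shell and the picture viewer there is one more tool, called as name(argument=value, ...), one argument or row to a line, values as JSON. carry_out: Moves the arm, as the interface text tells. Its arguments: {"type":"object","properties":{"rows":{"type":"array","items":{"type":"array"}}},"required":["rows"]}

```bash
ls; mkdir -p pics
python3 - <<'E'
from bench import *
import cv2
s=read_state(); print(s)
for c in ("scene","top"):
    p,d=capture(c); cv2.imwrite(f"pics/{c}0.png",p[:,:,::-1]); print(c,camera_params(c))
    for t in ["driver_grip","driver_tip","block_hole","scale","zero_mark","screw_mouth","screw_top","spice_jar","lemon","mug","garlic"]:
        try: print(t,[(r["p"],r["xy"]) for r in pinpoint(c,t)][:2])
        except Exception as e: print(t,e)
print(read_state()["time"])
E
```

```text
pics
{'time': 0.0, 'q': array([-1.26498722e+00,  2.76606151e-01,  1.50613626e+00, -7.46722758e-06,
        1.36069851e+00, -1.20970091e-01]), 'qvel': array([ 0.00227183,  0.00021777, -0.00285367, -0.00181062,  0.00225956,
       -0.00047395]), 'effort': array([-1.19037148e-03, -4.04586911e+01, -2.37229800e+01,  7.01991445e-02,
        3.42473492e-02, -1.33770864e-04]), 'eef_pos': array([ 0.23785391, -0.52288123,  0.21259713]), 'ee_rot': array([ 0.38318728,  0.5950507 , -0.38235634,  0.59404192]), 'wrist_force': array([ 0.37557289, -0.8636243 , -0.8330022 ]), 'moment': array([ 0.06270969,  0.03437548, -0.00388664]), 'gripper_width': 0.09389795287670454}
scene {'fov_y': 56.05678136935589, 'cx': 314.71495900472223, 'cy': 239.67497598444916, 'R': array([[-0.87001483, -0.49301816,  0.00269945],
       [-0.38592636,  0.6776053 , -0.62602868],
       [ 0.30681435, -0.54569602, -0.77979536]]), 't': array([0.49399234, 0.35965345, 0.67236957])}
driver_grip [(0.86, [328.5, 337.6])]
driver_tip []
block_hole [(0.94, [324.9, 348.3])]
scale [(0.8, [412.0, 258.9])]
zero_mark [(0.6, [396.3, 240.3])]

[... 208 characters left out ...]
y': 54.03793813885168, 'cx': 320.4067764550112, 'cy': 235.12837845466854, 'R': array([[-0.01148082, -0.99927371, -0.03633521],
       [-0.99069071,  0.01629659, -0.13515305],
       [ 0.13564703,  0.03444529, -0.99015827]]), 't': array([-0.05919737,  0.60151468,  1.00607718])}
driver_grip [(0.81, [246.1, 280.1]), (0.15, [249.8, 177.0])]
driver_tip [(0.35, [355.0, 180.0])]
block_hole [(0.6, [246.6, 282.7])]
scale [(0.63, [384.7, 298.3]), (0.26, [386.7, 298.8])]
zero_mark [(0.6, [386.2, 283.0])]
screw_mouth [(0.85, [391.3, 298.1])]
screw_top [(0.61, [387.2, 297.5])]
spice_jar [(0.84, [299.4, 170.5])]
lemon [(0.55, [250.3, 180.4])]
mug [(0.9, [417.5, 177.2])]
garlic [(0.67, [354.0, 182.3])]
1.2
```

View pics/scene0.png

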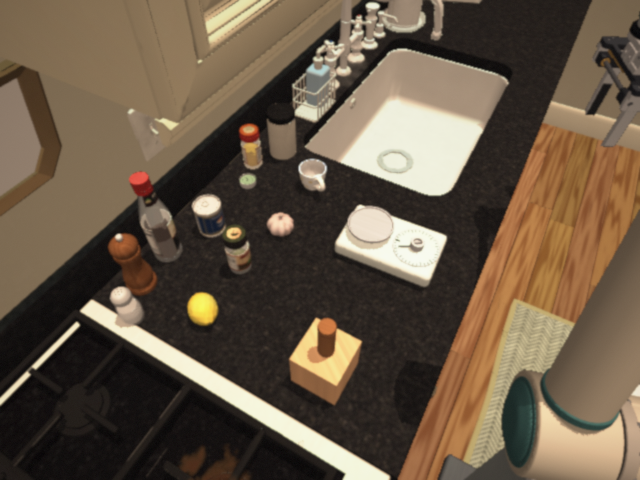

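View pics/top0.png

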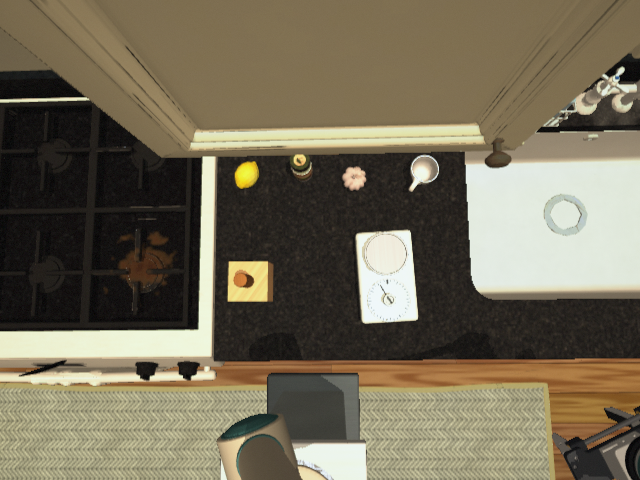

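```bash
cat > h.py <<'E'
from bench import *
import numpy as np, cv2
from scipy.spatial.transform import Rotation as Rt
def cam(n):
    c=camera_params(n); f=240/np.tan(np.radians(c["fov_y"]/2)); return f,c["cx"],c["cy"],np.array(c["R"]),np.array(c["t"])
def ray(n,xy,z):
    f,cx,cy,R,t=cam(n); d=R.T@np.array([(xy[0]-cx)/f,(xy[1]-cy)/f,1]); o=-R.T@t
    return o+d*(z-o[2])/d[2]
def proj(n,X):
    f,cx,cy,R,t=cam(n); c=R@np.array(X)+t; return np.array([f*c[0]/c[2]+cx,f*c[1]/c[2]+cy])
def tri(pts):
    A=[];b=[]
    for n,xy in pts:
        f,cx,cy,R,t=cam(n); d=R.T@np.array([(xy[0]-cx)/f,(xy[1]-cy)/f,1]); d/=np.linalg.norm(d); o=-R.T@t
        P=np.eye(3)-np.outer(d,d); A.append(P); b.append(P@o)
    return np.linalg.lstsq(np.vstack(A),np.hstack(b),rcond=None)[0]
def rectify(n,img,c,half,z,px=600,yaw=0):
    # world plane z patch: up=+x, left=+y
    f,cx,cy,R,t=cam(n)
    s=np.linspace(half,-half,px)
    X,Y=np.meshgrid(s,s,indexing='ij'); 
    P=np.stack([c[0]+X,c[1]+Y,np.full_like(X,z)],-1)@R.T+t
    return cv2.remap(img,(f*P[...,0]/P[...,2]+cx).astype(np.float32),(f*P[...,1]/P[...,2]+cy).astype(np.float32),cv2.INTER_CUBIC)
E
python3 - <<'E'
from h import *
S={'driver_grip':[328.5,337.6],'block_hole':[324.9,348.3],'scale':[412,258.9],'zero_mark':[396.3,240.3],'screw_mouth':[418.6,239.7],'screw_top':[418,243.7]}
T={'driver_grip':[246.1,280.1],'block_hole':[246.6,282.7],'scale':[384.7,298.3],'zero_mark':[386.2,283],'screw_mouth':[391.3,298.1],'screw_top':[387.2,297.5]}
Z={'driver_grip':.125,'block_hole':.085,'scale':0,'zero_mark':.041,'screw_mouth':.06,'screw_top':.054}
for k in S: print(k,tri([("scene",S[k]),("top",T[k])]).round(4),ray("scene",S[k],Z[k]).round(4),ray("top",T[k],Z[k]).round(4))
for n in("scene","top"):
    a=[capture(n)[0].astype(np.float32) for _ in range(4)]
    print(np.abs(a[0]-a[1]).mean())
    a=np.mean(a,0); np.save(f"{n}.npy",a); a=a[:,:,::-1]
    c=ray(n,(S if n=="scene" else T)['screw_mouth'],.06)
    cv2.imwrite(f"pics/{n}_hub.png",np.clip(rectify(n,a,c,.06,.054),0,255))
    c=ray(n,(S if n=="scene" else T)['block_hole'],.085)
    cv2.imwrite(f"pics/{n}_blk.png",np.clip(rectify(n,a,c,.07,.085),0,255))
E
cd pics; python3 -c "
import cv2,numpy as np
for k in('hub','blk'):
  cv2.imwrite(k+'.png',np.hstack([cv2.resize(cv2.imread(f'{n}_{k}.png'),(400,400)) for n in('scene','top')]))"
```

```text
driver_grip [0.4987 0.0822 0.1175] [0.4959 0.0853 0.125 ] [0.4995 0.081  0.125 ]
block_hole [0.4977 0.0875 0.0891] [0.5007 0.0863 0.085 ] [0.4958 0.0877 0.085 ]
scale [ 0.4586 -0.2096  0.0024] [ 0.4575 -0.2118  0.    ] [ 0.4599 -0.2096  0.    ]
zero_mark [ 0.4952 -0.2094  0.0397] [ 0.4972 -0.2079  0.041 ] [ 0.4929 -0.2098  0.041 ]
screw_mouth [ 0.4584 -0.2185  0.0561] [ 0.4562 -0.2155  0.06  ] [ 0.4601 -0.2177  0.06  ]
screw_top [ 0.458  -0.2104  0.0533] [ 0.4543 -0.2105  0.054 ] [ 0.4615 -0.2097  0.054 ]
0.7419575
1.208011[ WARN:0@3.991] global loadsave.cpp:1063 imwrite_ Unsupported depth image for selected encoder is fallbacked to CV_8U.
```

View pics/hub.png

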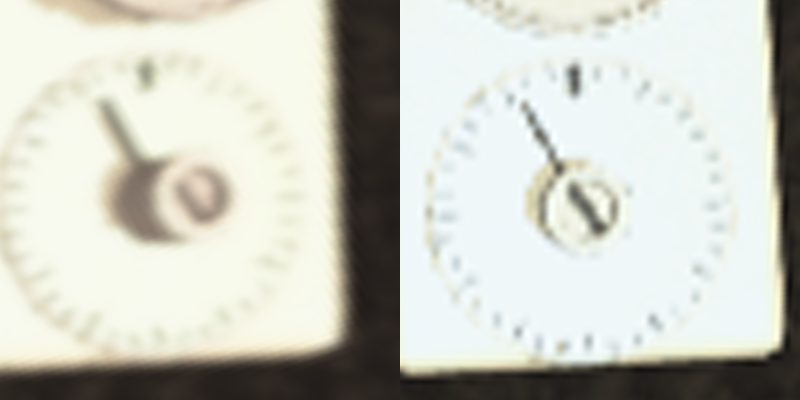

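View pics/blk.png

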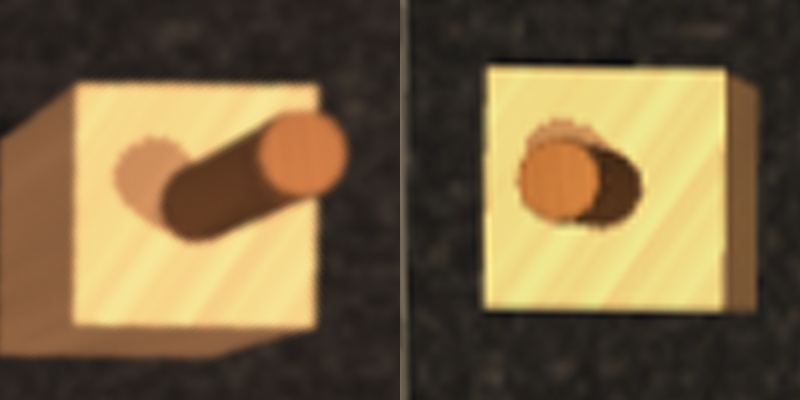

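Run:
```python
from h import *
out=[]
for n in("scene","top"):
    a=np.load(f"{n}.npy")[:,:,::-1]
    for z in(.041,.06):
        r=np.clip(rectify(n,a,[.46,-.213],.055,z,400),0,255).astype(np.uint8)
        for k in range(1,11):
            p=int((k-.0)*400/11)
            cv2.line(r,(p,0),(p,3 if k!=6 else 3),(0,0,255),1); cv2.line(r,(0,p),(3,p),(0,0,255),1)
        cv2.circle(r,(200,200),2,(0,0,255),-1)
        cv2.imwrite(f"pics/z_{n}_{int(z*1000)}.png",r); out.append(r)
cv2.imwrite("pics/dial.png",cv2.resize(np.vstack([np.hstack(out[:2]),np.hstack(out[2:])]),(600,600)))
# dial fit for top and scene: housing edges at z=.04 via white mask
for n in("scene","top"):
    a=np.load(f"{n}.npy"); r=rectify(n,a,[.51,-.213],.15,.04,1200).astype(np.float32)
    m=(r.min(2)>140).astype(np.uint8); m=cv2.morphologyEx(m,cv2.MORPH_OPEN,np.ones((31,31)))
    m=cv2.morphologyEx(m,cv2.MORPH_CLOSE,np.ones((61,61)))
    c=max(cv2.findContours(m,0,1)[0],key=cv2.contourArea); R=cv2.minAreaRect(c); print(n,R)
    k=.3/1199; (u,v),(w,h),ang=R
    print("center",.51+.15-v*k,-.213+.15-u*k,"size",w*k,h*k)
    cv2.imwrite(f"pics/m_{n}.png",m*255)
```

```text
scene ((581.4168090820312, 604.603759765625), (799.8225708007812, 534.9772338867188), 87.03268432617188)
center 0.5087229958885009 -0.2084754317970053 size 0.20012241137634224 0.13385585501752761
top ((588.8528442382812, 604.542724609375), (790.246826171875, 485.9053649902344), 87.09735107421875)
center 0.5087382674038261 -0.21033599105211373 size 0.1977264786084758 0.1215776559608593
```

View pics/dial.png

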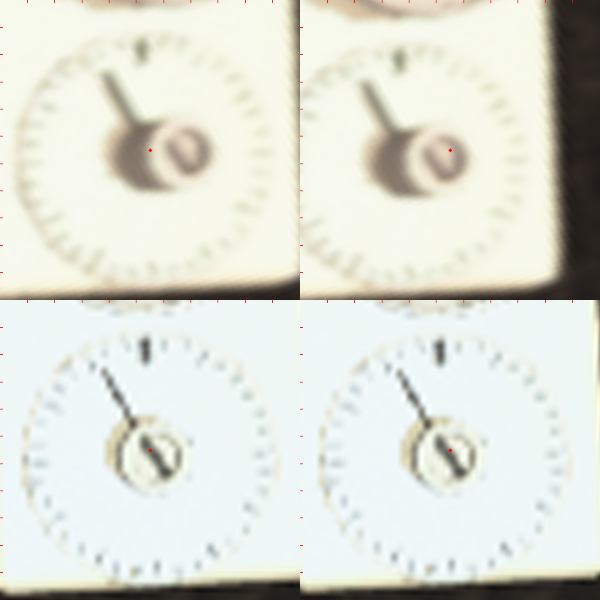

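```bash
cat >> h.py <<'E'
def plan(p,yaw=None,s=None):
    s=s or read_state(); Q=Rt.from_quat(s["ee_rot"]); M=Q.as_matrix(); 
    d=M.T@(np.array(p)-s["eef_pos"])/.04
    print("shift units",d.round(3),"tool x",M[:,0].round(4),"jaw yaw deg",np.degrees(np.arctan2(M[1,2],M[0,2])).round(2))
    return d
E
python3 - <<'E'
from h import *
s=read_state();print(s["eef_pos"]); print(Rt.from_quat(s["ee_rot"]).as_matrix().round(3))
plan([.4994,.0866,.24])
a=np.load("top.npy")[:,:,::-1]
r=rectify("top",a,[.457,-.212],.012,.054,480).clip(0,255).astype(np.uint8)
r2=rectify("scene",np.load("scene.npy")[:,:,::-1],[.457,-.212],.012,.054,480).clip(0,255).astype(np.uint8)
g=r.mean(2); yy,xx=np.mgrid[:480,:480]; 
for th in(110,130,150):
    w=(g<th)&((yy-240)**2+(xx-240)**2<(8/24*480)**2)
    c=np.cov(np.c_[-yy[w],-xx[w]].T); e,v=np.linalg.eigh(c); d=v[:,1]; print(th,w.sum(),xx[w].mean(),yy[w].mean(),np.degrees(np.arctan2(d[1],d[0])),e**.5)
cv2.imwrite("pics/slot.png",cv2.resize(np.hstack([r2,r]),(800,400)))
E
```

```text
[ 0.23802831 -0.52347332  0.21347083]
[[-0.     0.91   0.414]
 [-0.     0.414 -0.91 ]
 [-1.    -0.     0.   ]]
shift units [ -0.665  12.263 -11.178] tool x [-0.e+00 -1.e-04 -1.e+00] jaw yaw deg -65.54
110 8609 278.56801022186085 244.19758392380066 -145.71151892638352 [11.38059814 87.17057097]
130 15627 269.6495168618417 231.85985793818392 -146.02872297071787 [15.92880481 88.25299871]
150 20923 266.50714524685753 227.6879510586436 -146.391581297004 [20.28089535 89.44251305]
```

View pics/slot.png

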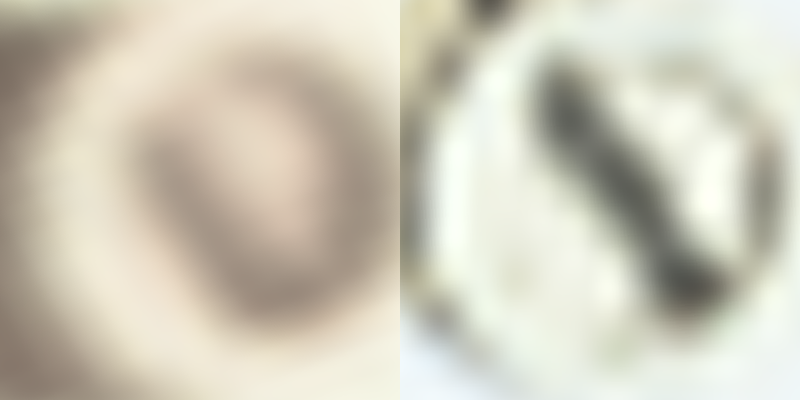

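carry_out(
  rows=[
    [[0, 0, 0], [-0.3, 0, 0], 94],
    [[0, 0, 0], [-0.37, 0.36, -0.33], 94],
    [[0, 0, 0], [0, 0.68, -0.62], 94],
    [[0, 0, 0], [0, 0.68, -0.62], 94],
    [[0, 0, 0], [0, 0.68, -0.62], 94],
    [[0, 0, 0], [0, 0.68, -0.62], 94],
    [[0, 0, 0], [0, 0.68, -0.62], 94],
    [[0, 0, 0], [0, 0.68, -0.62], 94],
    [[0, 0, 0], [0, 0.68, -0.62], 94],
    [[0, 0, 0], [0, 0.68, -0.62], 94],
    [[0, 0, 0], [0, 0.68, -0.62], 94],
    [[0, 0, 0], [0, 0.68, -0.62], 94],
    [[0, 0, 0], [0, 0.68, -0.62], 94],
    [[0, 0, 0], [0, 0.68, -0.62], 94],
    [[0, 0, 0], [0, 0.68, -0.62], 94],
    [[0, 0, 0], [0, 0.68, -0.62], 94],
    [[0, 0, 0], [0, 0.68, -0.62], 94],
    [[0, 0, 0], [0, 0.68, -0.62], 94],
    [[0, 0, 0], [0, 0.68, -0.62], 94],
    [[0, 0, 0], [0, 0, 0], 94],
  ],
)

```text
time: 3.27
eef_pos: [0.4943, 0.0754, 0.2402]
ee_rot: [0.383, 0.596, -0.38, 0.596]
wrist_force: [0.4, 0.4, 0.2]
gripper_width: 0.0937
```

Run:
```python
from h import *
s=read_state();print(s["eef_pos"],s["time"],s["q"].round(2),s["wrist_force"])
plan([.4994,.0866,.122])
p,d=capture("scene");cv2.imwrite("pics/s1.png",p[:,:,::-1])
```

```text
[0.49426357 0.07536235 0.24018111] 3.2667 [0.01 0.15 1.61 0.   1.38 1.15] [0.3939388  0.40569036 0.24224447]
shift units [ 2.956  0.224 -0.193] tool x [ 0.0021  0.0039 -1.    ] jaw yaw deg -65.22
```

View pics/s1.png

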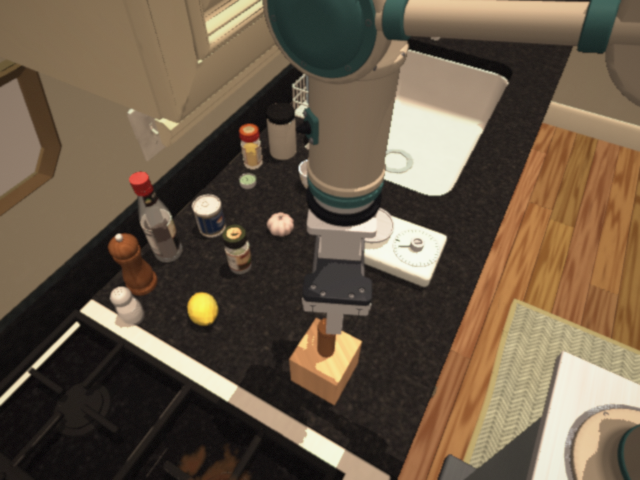

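carry_out(
  rows=[
    [[0, 0, 0], [0, 0.2, -0.18], 94],
    [[0, 0, 0], [0, 0, 0], 94],
    [[0, 0, 0], [0, 0, 0], 94],
  ],
)

```text
time: 3.57
eef_pos: [0.4962, 0.0789, 0.2403]
ee_rot: [0.383, 0.594, -0.383, 0.594]
wrist_force: [-0.3, 0.3, 0.4]
gripper_width: 0.0941
```

Run:
```python
from h import *
plan([.4994,.0866,.122]); print(read_state()["eef_pos"])
```

```text
shift units [ 2.956  0.153 -0.144] tool x [-2.e-04 -5.e-04 -1.e+00] jaw yaw deg -65.59
[0.49620668 0.07888626 0.24025138]
```

carry_out(
  rows=[
    [[0, 0, 0], [0, 0.153, -0.144], 94],
    [[0, 0, 0], [0, 0, 0], 94],
    [[0, 0, 0], [0.7, 0, 0], 94],
    [[0, 0, 0], [0.7, 0, 0], 94],
    [[0, 0, 0], [0, 0, 0], 94],
    [[0, 0, 0], [0, 0, 0], 94],
  ],
)

```text
time: 4.07
eef_pos: [0.4986, 0.0869, 0.1835]
ee_rot: [0.382, 0.595, -0.384, 0.594]
wrist_force: [1.0, 0.2, 1.3]
gripper_width: 0.0936
```

Run:
```python
from h import *
plan([.4994,.0866,.122]); print(read_state()["eef_pos"])
```

```text
shift units [1.538 0.02  0.017] tool x [-3.1e-03 -2.0e-04 -1.0e+00] jaw yaw deg -65.59
[0.4985658  0.08691328 0.18351784]
```

carry_out(
  rows=[
    [[0, 0, 0], [0.5, 0.02, 0.02], 94],
    [[0, 0, 0], [0.5, 0, 0], 94],
    [[0, 0, 0], [0.54, 0, 0], 94],
    [[0, 0, 0], [0, 0, 0], 60],
    [[0, 0, 0], [0, 0, 0], 40],
    [[0, 0, 0], [0, 0, 0], 20],
    [[0, 0, 0], [0, 0, 0], 10],
    [[0, 0, 0], [0, 0, 0], 10],
    [[0, 0, 0], [0, 0, 0], 10],
    [[0, 0, 0], [0, 0, 0], 10],
  ],
)

```text
time: 4.9
eef_pos: [0.501, 0.087, 0.1234]
ee_rot: [0.383, 0.594, -0.382, 0.595]
wrist_force: [-0.3, -0.3, 0.1]
gripper_width: 0.0505
```

Run:
```python
from h import *
plan([.4994,.0866,.25]); print(read_state()["eef_pos"],read_state()["q"].round(2))
```

```text
shift units [-3.166 -0.037 -0.006] tool x [ 1.4e-03 -1.0e-04 -1.0e+00] jaw yaw deg -65.54
[0.5010345  0.08699421 0.12335766] [ 0.04  0.25  1.79 -0.    1.11  1.18]
```

Fingers still closing.

carry_out(
  rows=[
    [[0, 0, 0], [0, 0, 0], 10],
    [[0, 0, 0], [0, 0, 0], 10],
    [[0, 0, 0], [0, 0, 0], 10],
    [[0, 0, 0], [0, 0, 0], 10],
    [[0, 0, 0], [0, 0, 0], 10],
    [[0, 0, 0], [0, 0, 0], 10],
    [[0, 0, 0], [0, 0, 0], 10],
  ],
)

```text
time: 5.48
eef_pos: [0.5006, 0.0869, 0.1226]
ee_rot: [0.383, 0.595, -0.383, 0.595]
wrist_force: [-0.1, 0.1, 0.2]
gripper_width: 0.0277
```

carry_out(
  rows=[
    [[0, 0, 0], [-0.2, 0, 0], 10],
    [[0, 0, 0], [-0.5, 0, 0], 10],
    [[0, 0, 0], [-0.6, 0, 0], 10],
    [[0, 0, 0], [-0.6, 0, 0], 10],
    [[0, 0, 0], [-0.6, 0, 0], 10],
    [[0, 0, 0], [-0.6, 0, 0], 10],
    [[0, 0, 0], [-0.5, 0, 0], 10],
    [[0, 0, 0], [-0.3, 0, 0], 10],
    [[0, 0, 0], [0, 0, 0], 10],
    [[0, 0, 0], [0, 0, 0], 10],
    [[0, 0, 0], [0, 0, 0], 10],
  ],
)

```text
time: 6.4
eef_pos: [0.4998, 0.087, 0.2777]
ee_rot: [0.382, 0.595, -0.383, 0.594]
wrist_force: [0.9, 0.7, -1.5]
gripper_width: 0.0279
```

Run:
```python
from h import *
s=read_state(); print(s["eef_pos"],s["q"].round(2),s["wrist_force"],s["gripper_width"])
p,d=capture("scene");cv2.imwrite("pics/s2.png",p[:,:,::-1])
M=Rt.from_quat(s["ee_rot"]).as_matrix()
tip=s["eef_pos"]+M[:,0]*.1176; u=proj("scene",tip).round(1); print(tip,u,pinpoint("scene","driver_tip"))
x,y=map(int,u); cv2.imwrite("pics/s2z.png",cv2.resize(p[y-45:y+30,x-50:x+50,::-1],(800,600),interpolation=cv2.INTER_CUBIC))
```

```text
[0.49984714 0.08695378 0.27767594] [ 0.04  0.14  1.52 -0.    1.48  1.18] [ 0.92060031  0.72140102 -1.50514453] 0.027883293976544318
[0.49961801 0.08694019 0.16007616] [326.4 326.3] [{'xy': [328.3, 325.9], 'p': 0.67}]
```

View pics/s2z.png

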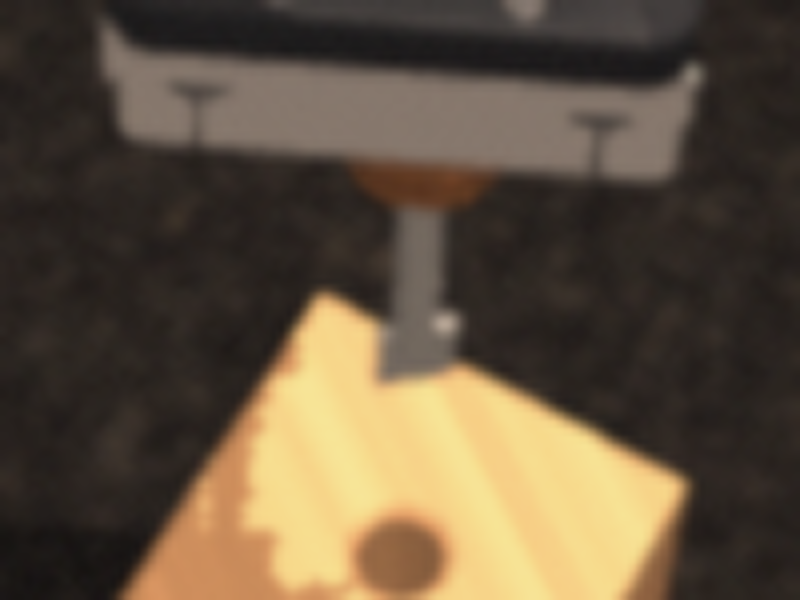

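Run:
```python
from h import *
a=ray("scene",[323.5,328.5],.16);b=ray("scene",[333.3,326.1],.16)
print(a,b,(a+b)/2,np.linalg.norm(a-b),np.degrees(np.arctan2(*(b-a)[[1,0]])))
f,cx,cy,R,t=cam("scene"); print(-R.T@t)
for yw in range(0,180,15):
    d=np.array([np.cos(np.radians(yw)),np.sin(np.radians(yw)),0])*.007; c=np.array([.4996,.0869,.16]); q=proj("scene",c+d)-proj("scene",c-d); print(yw,q.round(1))
```

```text
[0.50154025 0.09205853 0.16      ] [0.49104543 0.08165938 0.16      ] [0.49629284 0.08685895 0.16      ] 0.014774415233248274 -135.26234456232925
[0.36228778 0.36675351 0.74813053]
0 [-8.5 -4.3]
15 [-9.4 -2.2]
30 [-9.7  0.1]
45 [-9.3  2.3]
60 [-8.2  4.4]
75 [-6.7  6.2]
90 [-4.6  7.6]
105 [-2.3  8.4]
120 [0.2 8.7]
135 [2.7 8.4]
150 [5.  7.5]
165 [7.  6.1]
```

carry_out(
  rows=[
    [[1, 0, 0], [0, 0, 0], 10],
    [[1, 0, 0], [0, 0, 0], 10],
    [[0, 0, 0], [-0.5, 0, 0], 10],
    [[0, 0, 0], [-0.5, -0.1, 0.4], 10],
    [[0, 0, 0], [0, -0.1, 0.5], 10],
    [[0, 0, 0], [0, -0.12, 0.5], 10],
    [[0, 0, 0], [0, 0, 0.06], 10],
    [[0, 0, 0], [0, 0, 0], 10],
    [[0, 0, 0], [0, 0, 0], 10],
    [[0, 0, 0], [0, 0, 0], 10],
  ],
)

```text
time: 7.33
eef_pos: [0.5004, 0.028, 0.318]
ee_rot: [0.443, 0.552, -0.443, 0.551]
wrist_force: [0.6, 0.3, -1.4]
gripper_width: 0.0279
```

Run:
```python
from h import *
s=read_state(); print(s["eef_pos"],s["q"].round(2),s["wrist_force"],s["gripper_width"])
plan([.457,-.2126,.25])
P=np.mean([capture("scene")[0].astype(float) for _ in range(6)],0); np.save("s3.npy",P)
M=Rt.from_quat(s["ee_rot"]).as_matrix()
tip=s["eef_pos"]+M[:,0]*.1176; u=proj("scene",tip).round(1); print(tip,u,pinpoint("scene","driver_tip"))
x,y=map(int,u); print(x-40,y-45); cv2.imwrite("pics/s3z.png",cv2.resize(P[y-45:y+15,x-40:x+40,::-1],(800,600),interpolation=cv2.INTER_CUBIC))
```

```text
[0.50044463 0.02803622 0.31804695] [-0.08  0.12  1.45  0.    1.57  1.27] [ 0.60271491  0.26032171 -1.44512132] 0.027887853274224987
shift units [ 1.698 -2.359  5.641] tool x [-1.3e-03  8.0e-04 -1.0e+00] jaw yaw deg -77.51
[0.50029717 0.02813403 0.20044709] [346.  281.1] [{'xy': [347.7, 284.7], 'p': 0.88}]
306 236[ WARN:0@7.505] global loadsave.cpp:1063 imwrite_ Unsupported depth image for selected encoder is fallbacked to CV_8U.
```

View pics/s3z.png

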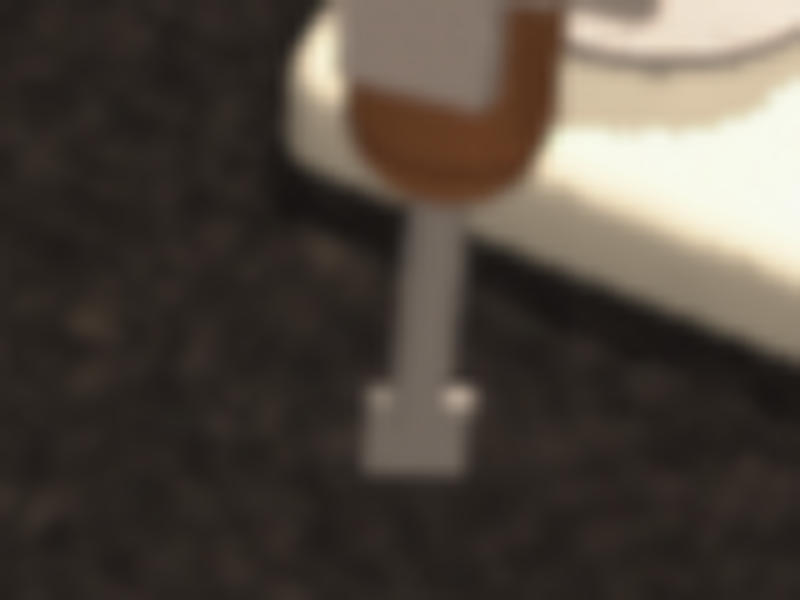

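Run:
```python
from h import *
a=ray("scene",[342.1,283.2],.2);b=ray("scene",[352.6,283.4],.2)
print((a+b)/2,np.linalg.norm(a-b),np.degrees(np.arctan2(*(a-b)[[1,0]])))
P=np.load("s3.npy"); g=P.mean(2)[280:287,338:358]; print(g.round(0).astype(int))
c=np.array([.5003,.0281,.2])
for yw in range(20,50,5):
    d=np.array([np.cos(np.radians(yw)),np.sin(np.radians(yw)),0])*.007;  q=proj("scene",c-d)-proj("scene",c+d); print(yw,q.round(2))
```

```text
[0.49700346 0.03023628 0.2       ] 0.015185726252970396 28.3411029631874
[[ 45  48  49  55  78  97 103 103 104 105 104 104 105  99  76  52  43  42
   42  41]
 [ 43  45  46  53  78  97 102 103 104 104 104 104 105  98  73  49  41  41
   41  41]
 [ 39  41  41  48  73  89  94  96  97  97  97  97  98  92  67  46  40  40
   40  39]
 [ 37  38  39  42  54  64  66  68  69  69  71  71  71  68  53  40  38  38
   38  38]
 [ 34  37  38  37  40  42  42  42  44  45  46  47  46  45  40  36  35  35
   36  36]
 [ 32  34  36  36  36  36  35  36  37  38  40  40  38  36  35  34  34  32
   34  35]
 [ 32  33  34  35  36  37  35  34  35  37  38  38  37  35  34  33  32  31
   34  35]]
20 [9.58 1.35]
25 [9.64 0.65]
30 [ 9.64 -0.05]
35 [ 9.56 -0.75]
40 [ 9.4  -1.45]
45 [ 9.18 -2.14]
```

carry_out(
  rows=[
    [[0, 0, 0], [0, -0.2, 0.4], 10],
    [[0, 0, 0], [0, -0.33, 0.8], 10],
    [[0, 0, 0], [0, -0.33, 0.8], 10],
    [[0, 0, 0], [0.2, -0.33, 0.8], 10],
    [[0, 0, 0], [0.3, -0.33, 0.8], 10],
    [[0, 0, 0], [0.3, -0.33, 0.8], 10],
    [[0, 0, 0], [0.3, -0.33, 0.8], 10],
    [[0, 0, 0], [0.3, -0.18, 0.44], 10],
    [[-0.75, 0, 0], [0.3, 0, 0], 10],
    [[0, 0, 0], [0, 0, 0], 10],
    [[0, 0, 0], [0, 0, 0], 10],
    [[0, 0, 0], [0, 0, 0], 10],
  ],
)

```text
time: 8.68
eef_pos: [0.4577, -0.2131, 0.2514]
ee_rot: [0.421, 0.568, -0.421, 0.568]
wrist_force: [0.3, -0.4, -1.1]
gripper_width: 0.0278
```

Run:
```python
from h import *
s=read_state(); print(s["eef_pos"],s["q"].round(2),s["wrist_force"],s["gripper_width"])
plan([.457,-.2126,.2])
```

```text
[ 0.45765377 -0.21311924  0.2513999 ] [-0.57  0.15  1.58  0.    1.41  0.7 ] [ 0.32301935 -0.43803238 -1.09891803] 0.02781631503770121
shift units [ 1.285 -0.013 -0.018] tool x [ 1.e-03 -3.e-04 -1.e+00] jaw yaw deg -73.09
```

carry_out(
  rows=[
    [[0, 0, 0], [0.4, 0, 0], 10],
    [[0, 0, 0], [0.6, 0, 0], 10],
    [[0, 0, 0], [0.3, 0, 0], 10],
    [[0, 0, 0], [0.1, 0, 0], 10],
    [[0, 0, 0], [0, 0, 0], 10],
    [[0, 0, 0], [0, 0, 0], 10],
    [[0, 0, 0], [0, 0, 0], 10],
  ],
)

```text
time: 9.27
eef_pos: [0.4582, -0.2137, 0.1961]
ee_rot: [0.421, 0.567, -0.421, 0.569]
wrist_force: [0.2, 0.2, -1.4]
gripper_width: 0.0272
```

Run:
```python
from h import *
s=read_state(); print(s["eef_pos"],s["time"],s["wrist_force"],s["gripper_width"])
plan([.457,-.2126,.2])
P=np.mean([capture("scene")[0].astype(float) for _ in range(6)],0); np.save("s4.npy",P)
M=Rt.from_quat(s["ee_rot"]).as_matrix()
tip=s["eef_pos"]+M[:,0]*.1176; u=proj("scene",tip).round(1); print(tip,u,pinpoint("scene","driver_tip"))
x,y=map(int,u); print(x-40,y-35); 
A=np.load("scene.npy")
z=lambda I: cv2.resize(I[y-35:y+25,x-40:x+40,::-1],(560,420),interpolation=cv2.INTER_CUBIC).clip(0,255).astype(np.uint8)
cv2.imwrite("pics/s4z.png",cv2.resize(P[y-35:y+25,x-40:x+40,::-1],(800,600),interpolation=cv2.INTER_CUBIC).clip(0,255).astype(np.uint8))
T=capture("top")[0];cv2.imwrite("pics/t4.png",cv2.resize(T[250:340,330:450,::-1],(800,600),interpolation=cv2.INTER_CUBIC))
```

```text
[ 0.4582196  -0.21372582  0.19613895] 9.2667 [ 0.17679354  0.21065743 -1.35709744] 0.027224453383399422
shift units [-0.097 -0.021 -0.036] tool x [ 0.0025 -0.0017 -1.    ] jaw yaw deg -73.03
[ 0.45851464 -0.21392072  0.07853948] [418.9 233.7] [{'xy': [422.0, 235.8], 'p': 0.61}]
378 198
```

View pics/s4z.png

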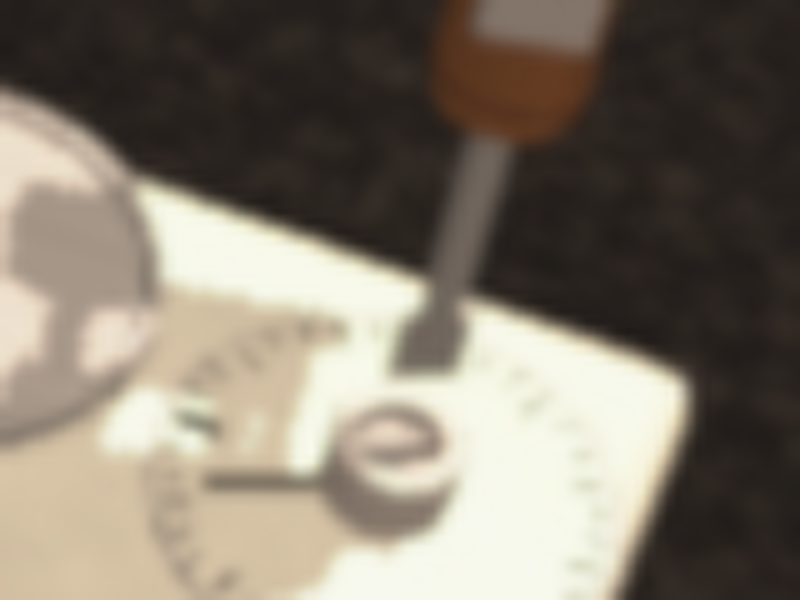

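View pics/t4.png

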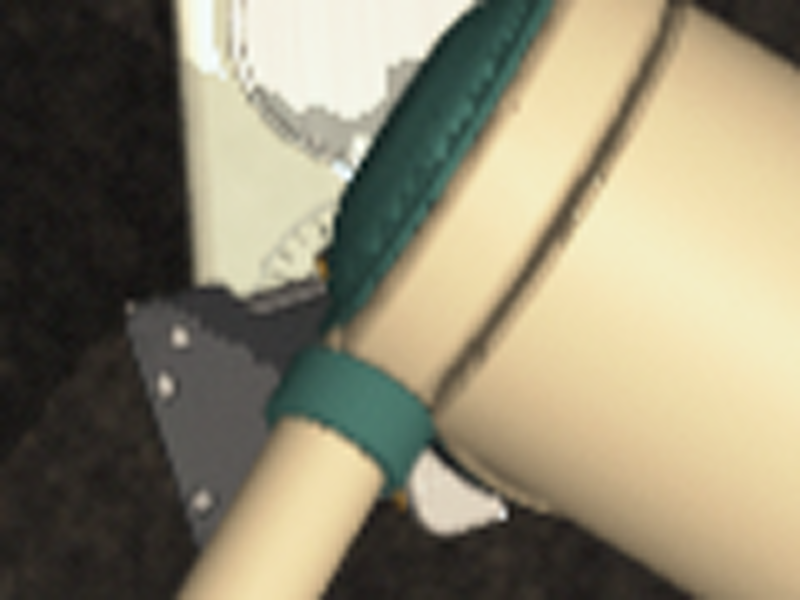

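Run:
```python
from h import *
u=np.array([417.2,235.0]);v=np.array([424,235.6])
a=ray("scene",u,.0785);b=ray("scene",v,.0785)
print((a+b)/2,np.linalg.norm(a-b),np.degrees(np.arctan2(*(a-b)[[1,0]])))
print(proj("scene",[.4571,-.2119,.06]), (proj("scene",[.4571,-.2119,.06])-[378,198])*10)
c=np.array([.457,-.2126,.0785])
for yw in range(20,55,5):
    d=np.array([np.cos(np.radians(yw)),np.sin(np.radians(yw)),0])*.007;  q=proj("scene",c-d)-proj("scene",c+d); print(yw,q.round(2))
P=np.load("s4.npy"); print(P.mean(2)[231:239,414:428].astype(int))
# overlay rim circle
im=cv2.resize(P[198:258,378:458,::-1],(800,600),interpolation=cv2.INTER_CUBIC).clip(0,255).astype(np.uint8)
for c,col in(([.4571,-.2119],(0,0,255)),([.4571,-.2135],(0,255,0))):
  for r in(.0135,.009):
    p=np.array([[ (proj("scene",[c[0]+r*np.cos(t),c[1]+r*np.sin(t),.06])-[377.5,197.5])*10 ] for t in np.linspace(0,6.28,60)]).astype(np.int32)
    cv2.polylines(im,[p],True,col,1)
cv2.imwrite("pics/s4o.png",im)
```

```text
[ 0.45429988 -0.21190762  0.0785    ] 0.012938990637237573 23.05380409954323
[417.48917781 240.74916811] [394.89177807 427.49168115]
20 [7.35 0.94]
25 [7.33 0.46]
30 [ 7.26 -0.03]
35 [ 7.14 -0.52]
40 [ 6.96 -1.01]
45 [ 6.73 -1.49]
50 [ 6.44 -1.95]
[[236 223 221 186 132 106 101 102 103 111 157 221 239 242]
 [240 235 223 173 120 103 101 103 104 120 175 225 236 240]
 [242 239 217 159 114 104 103 103 106 134 195 227 230 236]
 [243 238 209 152 120 115 116 117 122 156 211 227 228 236]
 [243 239 215 178 165 166 170 172 177 199 229 237 238 240]
 [242 239 231 223 224 225 227 229 230 234 240 242 242 241]
 [237 235 231 230 231 233 236 239 241 242 242 243 243 242]
 [220 203 187 182 185 200 220 234 240 242 243 243 243 243]]
```

View pics/s4o.png

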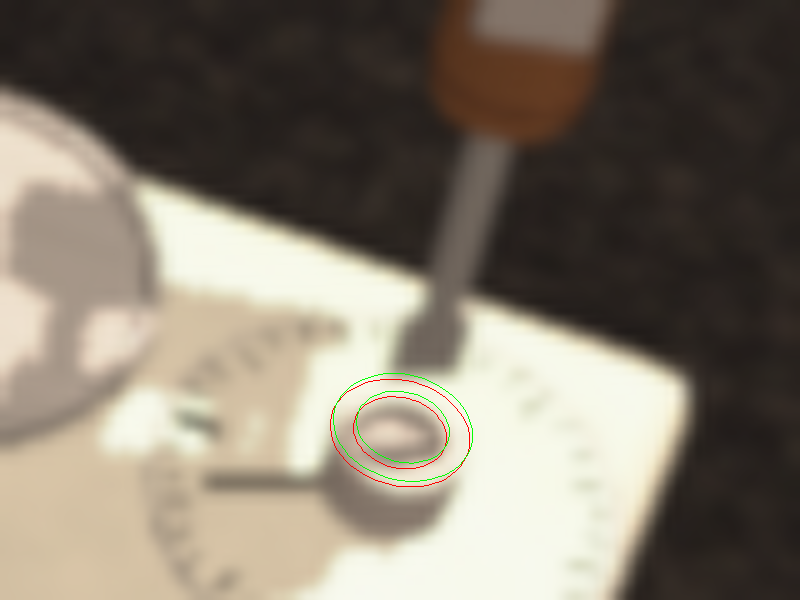

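Run:
```python
from h import *
for z in(.0785,.0775):
  e=ray("scene",[420.2,235.0],z)+np.array([.0006,-.0009,0]); print(z,e,np.array([.4571,-.2119])-e[:2])
s=read_state();print(s["eef_pos"]);M=Rt.from_quat(s["ee_rot"]).as_matrix();print(M[:,1],M[:,2])
```

```text
0.0785 [ 0.45583769 -0.21313078  0.0785    ] [0.00126231 0.00123078]
0.0775 [ 0.45597649 -0.21399541  0.0775    ] [0.00112351 0.00209541]
[ 0.45721278 -0.21355348  0.19483302]
[9.56579743e-01 2.91470686e-01 1.82767722e-04] [ 2.91470626e-01 -9.56579733e-01  2.97337349e-04]
```

carry_out(
  rows=[
    [[0, 0, 0], [0.15, 0.039, -0.025], 10],
    [[0, 0, 0], [0.15, 0, 0], 10],
    [[0, 0, 0], [0, 0, 0], 10],
    [[0, 0, 0], [0, 0, 0], 10],
    [[0, 0, 0], [0, 0, 0], 10],
  ],
)

```text
time: 10.08
eef_pos: [0.4583, -0.212, 0.1824]
ee_rot: [0.421, 0.568, -0.421, 0.568]
wrist_force: [-1.2, -0.7, -0.7]
gripper_width: 0.0277
```

```bash
cat > look.py <<'E'
from h import *
import sys
s=read_state(); M=Rt.from_quat(s["ee_rot"]).as_matrix(); print(s["eef_pos"],s["time"],s["wrist_force"],s["moment"].round(3),"jaw",np.degrees(np.arctan2(M[1,2],M[0,2])), "tipz",s["eef_pos"][2]-.1176)
P=np.mean([capture("scene")[0].astype(float) for _ in range(3)],0); np.save("last.npy",P)
im=cv2.resize(P[198:258,378:458,::-1],(800,600),interpolation=cv2.INTER_CUBIC).clip(0,255).astype(np.uint8)
cv2.imwrite(f"pics/{sys.argv[1]}.png",im)
E
python3 look.py s5
```

```text
[ 0.45829329 -0.21202353  0.18241288] 10.0833 [-1.17373546 -0.69586739 -0.68021005] [0.011 0.03  0.032] jaw -73.04543225678015 tipz 0.06481288136061562
```

View pics/s5.png

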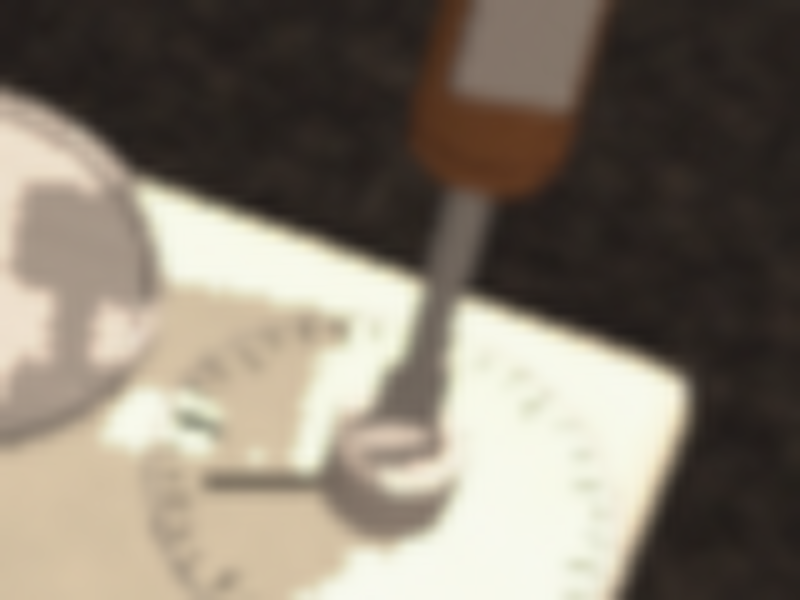

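carry_out(
  rows=[
    [[0, 0, 0], [0.05, 0.015, 0], 10],
    [[0, 0, 0], [0.05, 0, 0], 10],
    [[0, 0, 0], [0.05, 0, 0], 10],
    [[0, 0, 0], [0, 0, 0], 10],
    [[0, 0, 0], [0, 0, 0], 10],
  ],
)

```text
time: 10.65
eef_pos: [0.4588, -0.2118, 0.1765]
ee_rot: [0.421, 0.568, -0.421, 0.568]
wrist_force: [-0.5, -0.7, -0.9]
gripper_width: 0.0275
```

```bash
python3 look.py s6
```

```text
[ 0.45883736 -0.21180592  0.17645484] 10.65 [-0.48119357 -0.68978464 -0.91441277] [-0.02   0.026  0.013] jaw -73.0476637993494 tipz 0.0588548392521359
```

View pics/s6.png

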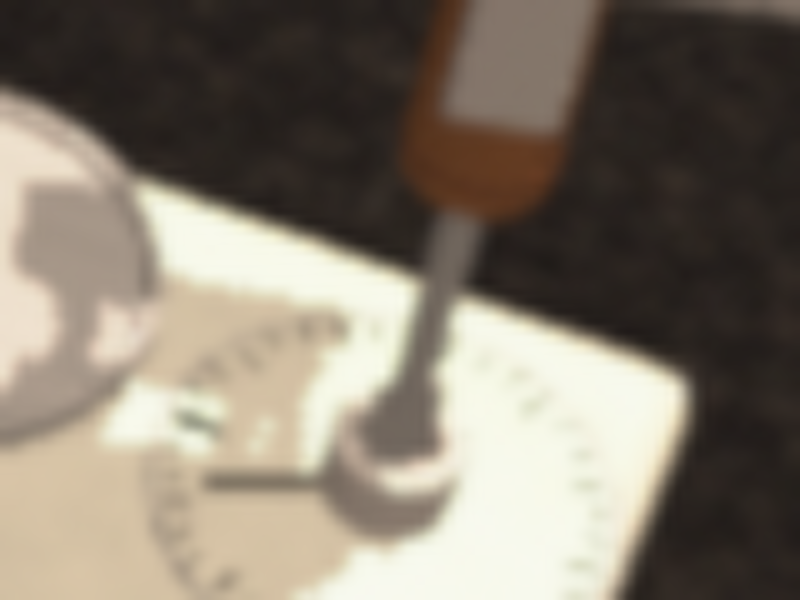

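carry_out(
  rows=[
    [[0, 0, 0], [0.05, 0, 0], 10],
    [[0, 0, 0], [0.04, 0, 0], 10],
    [[0, 0, 0], [0, 0, 0], 10],
    [[0, 0, 0], [0, 0, 0], 10],
  ],
)

```text
time: 11.13
eef_pos: [0.4589, -0.2118, 0.1729]
ee_rot: [0.421, 0.568, -0.421, 0.568]
wrist_force: [-0.3, -0.1, -0.1]
gripper_width: 0.0276
```

carry_out(
  rows=[
    [[0, 0, 0], [0.025, 0, 0], 10],
    [[0, 0, 0], [0.025, 0, 0], 10],
    [[0, 0, 0], [0, 0, 0], 10],
    [[0, 0, 0], [0, 0, 0], 10],
  ],
)

```text
time: 11.47
eef_pos: [0.4589, -0.2118, 0.171]
ee_rot: [0.421, 0.568, -0.421, 0.568]
wrist_force: [-0.3, -0.6, -0.9]
gripper_width: 0.0276
```

carry_out(
  rows=[
    [[0, 0, 0], [0.02, 0, 0], 10],
    [[0, 0, 0], [0.02, 0, 0], 10],
    [[0, 0, 0], [0, 0, 0], 10],
    [[0, 0, 0], [0, 0, 0], 10],
  ],
)

```text
time: 11.8
eef_pos: [0.4589, -0.2119, 0.1694]
ee_rot: [0.421, 0.568, -0.421, 0.568]
wrist_force: [0.2, -1.1, -1.4]
gripper_width: 0.0275
```

```bash
python3 look.py s7
```

```text
[ 0.45890552 -0.21186376  0.16940967] 11.8 [ 0.23677814 -1.09226428 -1.44035438] [-0.014 -0.024  0.005] jaw -73.04518244137796 tipz 0.051809673843054
```

carry_out(
  rows=[
    [[0, 0, 0], [0.03, 0, 0], 10],
    [[0, 0, 0], [0.03, 0, 0], 10],
    [[0, 0, 0], [0, 0, 0], 10],
    [[0, 0, 0], [0, 0, 0], 10],
  ],
)

```text
time: 12.28
eef_pos: [0.4589, -0.2119, 0.1669]
ee_rot: [0.421, 0.568, -0.421, 0.568]
wrist_force: [-0.5, -0.5, -1.8]
gripper_width: 0.0277
```

carry_out(
  rows=[
    [[0, 0, 0], [0.03, 0, 0], 10],
    [[0, 0, 0], [0.03, 0, 0], 10],
    [[0, 0, 0], [0, 0, 0], 10],
    [[0, 0, 0], [0, 0, 0], 10],
    [[0, 0, 0], [0, 0, 0], 10],
  ],
)

```text
time: 12.7
eef_pos: [0.459, -0.2119, 0.1647]
ee_rot: [0.421, 0.568, -0.421, 0.568]
wrist_force: [0.3, -0.9, -0.7]
gripper_width: 0.0283
```

```bash
python3 look.py s8
```

```text
[ 0.45895337 -0.21189036  0.16466988] 12.7 [ 0.31127393 -0.94292508 -0.70779544] [0.004 0.01  0.059] jaw -73.0454736881064 tipz 0.04706987912412568
```

View pics/s8.png

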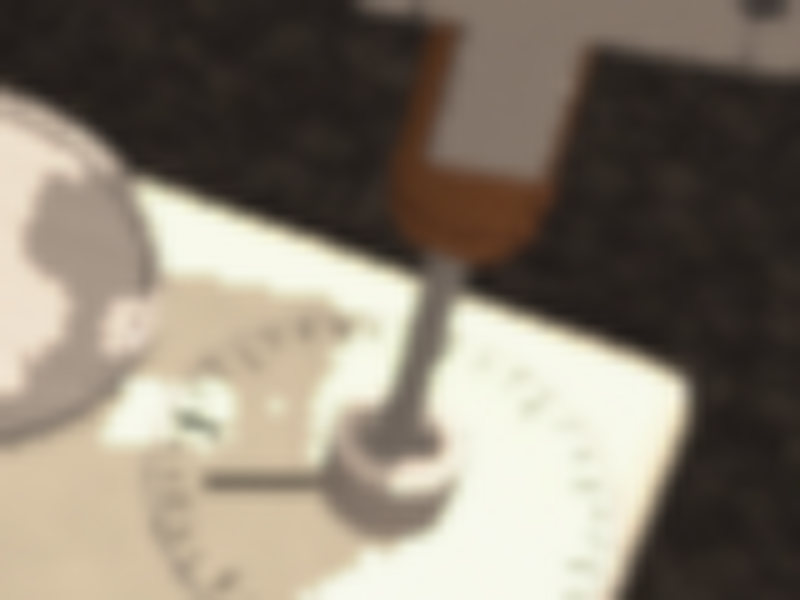

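carry_out(
  rows=[
    [[0, 0, 0], [0.03, 0, 0], 10],
    [[0, 0, 0], [0, 0, 0], 10],
    [[0, 0, 0], [0, 0, 0], 10],
    [[0, 0, 0], [0, 0, 0], 10],
    [[0, 0, 0], [0, 0, 0], 10],
  ],
)

```text
time: 13.27
eef_pos: [0.4591, -0.212, 0.1636]
ee_rot: [0.421, 0.568, -0.421, 0.568]
wrist_force: [0.9, 0.5, -1.0]
gripper_width: 0.0276
```

carry_out(
  rows=[
    [[0, 0, 0], [0.02, 0, 0], 10],
    [[0, 0, 0], [0, 0, 0], 10],
    [[0, 0, 0], [0, 0, 0], 10],
    [[0, 0, 0], [0, 0, 0], 10],
  ],
)

```text
time: 13.6
eef_pos: [0.4591, -0.212, 0.1628]
ee_rot: [0.421, 0.568, -0.421, 0.568]
wrist_force: [0.3, -0.2, 1.0]
gripper_width: 0.0277
```

carry_out(
  rows=[
    [[0, 0, 0], [0.01, 0, 0], 10],
    [[0, 0, 0], [0, 0, 0], 10],
    [[0, 0, 0], [0, 0, 0], 10],
  ],
)

```text
time: 13.85
eef_pos: [0.4591, -0.212, 0.1624]
ee_rot: [0.421, 0.568, -0.421, 0.568]
wrist_force: [0.3, -0.2, 1.3]
gripper_width: 0.0274
```

carry_out(
  rows=[
    [[0.5, 0, 0], [0, 0, 0.0025], 10],
    [[0.5, 0, 0], [0, 0, 0.0025], 10],
    [[0.5, 0, 0], [0, 0, 0.0025], 10],
    [[0.5, 0, 0], [0, 0, 0.0025], 10],
    [[0, 0, 0], [0, 0, 0], 10],
    [[0, 0, 0], [0, 0, 0], 10],
  ],
)

```text
time: 14.35
eef_pos: [0.4593, -0.2126, 0.1624]
ee_rot: [0.478, 0.521, -0.478, 0.522]
wrist_force: [0.1, -1.3, 1.9]
gripper_width: 0.0277
```

```bash
python3 look.py s9
```

```text
[ 0.45927074 -0.21258876  0.16243773] 14.35 [ 0.08342786 -1.2722152   1.88956286] [-0.159 -0.096  0.033] jaw -84.96638232824034 tipz 0.044837734707661406
```

View pics/s9.png

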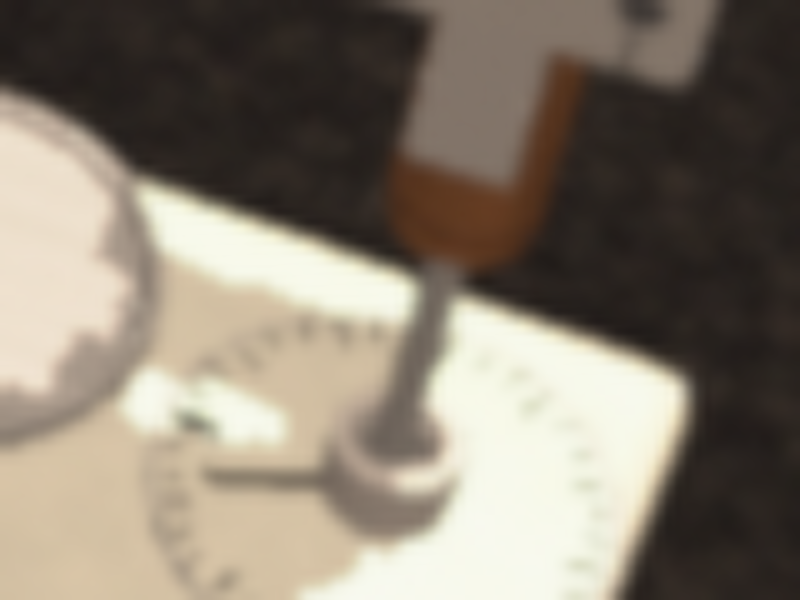

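```bash
cat > needle.py <<'E'
from h import *
import sys
from scipy.ndimage import map_coordinates
C=np.array([.4571,-.2122]); 
def prof(n,I,z,r0=.018,r1=.034):
    g=I.mean(2); out=[]
    an=np.radians(np.arange(-15,50,.5)+2.8)
    for a in an:
        p=np.array([proj(n,[C[0]+r*np.cos(a),C[1]+r*np.sin(a),z]) for r in np.linspace(r0,r1,20)])
        out.append(map_coordinates(g,[p[:,1],p[:,0]],order=1).mean())
    return np.degrees(an)-2.8,np.array(out)
if __name__=="__main__":
    for f,n in [("scene.npy","scene"),("top.npy","top")]+[(x,"scene") for x in sys.argv[1:]]:
        for z in(.041,.044,.048):
            a,o=prof(n,np.load(f),z); b=np.array([np.median(o)]); i=o.argmin(); w=np.clip(o[i]*.4+.6*np.median(o)-o[max(0,i-8):i+9],0,None)
            print(f,z,"min",a[i],o[i].round(),"centroid",(w@a[max(0,i-8):i+9]/w.sum()).round(1))
E
python3 needle.py s4.npy last.npy
```

```text
scene.npy 0.041 min 23.5 156.0 centroid 23.5Traceback (most recent call last):
  File "needle.py", line 15, in <module>
    a,o=prof(n,np.load(f),z); b=np.array([np.median(o)]); i=o.argmin(); w=np.clip(o[i]*.4+.6*np.median(o)-o[max(0,i-8):i+9],0,None)
        ~~~~^^^^^^^^^^^^^^^^
  File "needle.py", line 9, in prof
    p=np.array([proj(n,[C[0]+r*np.cos(a),C[1]+r*np.sin(a),z]) for r in np.linspace(r0,r1,20)])
                ~~~~^^^^^^^^^^^^^^^^^^^^^^^^^^^^^^^^^^^^^^^^^
  File "h.py", line 10, in proj
    f,cx,cy,R,t=cam(n); c=R@np.array(X)+t; return np.array([f*c[0]/c[2]+cx,f*c[1]/c[2]+cy])
                ~~~^^^
  File "h.py", line 5, in cam
    c=camera_params(n); f=240/np.tan(np.radians(c["fov_y"]/2)); return f,c["cx"],c["cy"],np.array(c["R"]),np.array(c["t"])
ValueError: time passes only in moves, steps and waits
```

```bash
sed -i 's/^def cam(n):/from functools import lru_cache\n@lru_cache\ndef cam(n):/' h.py; python3 needle.py s4.npy last.npy
```

```text
scene.npy 0.041 min 23.5 156.0 centroid 23.5
scene.npy 0.044 min 28.5 153.0 centroid 28.6
scene.npy 0.048 min 35.0 161.0 centroid 35.2
top.npy 0.041 min 23.5 155.0 centroid 23.2
top.npy 0.044 min 24.0 154.0 centroid 23.8
top.npy 0.048 min 24.5 154.0 centroid 24.6
s4.npy 0.041 min 23.0 123.0 centroid 22.7
s4.npy 0.044 min 28.5 122.0 centroid 28.1
s4.npy 0.048 min 34.5 129.0 centroid 34.5
last.npy 0.041 min 19.5 132.0 centroid 19.7
last.npy 0.044 min 24.0 131.0 centroid 24.4
last.npy 0.048 min 30.499999999999996 132.0 centroid 31.0
```

carry_out(
  rows=[
    [[0.5, 0, 0], [0, 0, 0.0025], 10],
    [[0.5, 0, 0], [0, 0, 0.0025], 10],
    [[0.5, 0, 0], [0, 0, 0.0025], 10],
    [[0.5, 0, 0], [0, 0, 0.0025], 10],
    [[0.5, 0, 0], [0, 0, 0.0025], 10],
    [[0.5, 0, 0], [0, 0, 0.0025], 10],
    [[0, 0, 0], [0, 0, 0], 10],
    [[0, 0, 0], [0, 0, 0], 10],
    [[0, 0, 0], [0, 0, 0], 10],
  ],
)

```text
time: 15.25
eef_pos: [0.4593, -0.2132, 0.1624]
ee_rot: [0.553, 0.44, -0.553, 0.441]
wrist_force: [0.4, -1.4, 0.6]
gripper_width: 0.0272
```

```bash
python3 look.py s10;python3 needle.py last.npy|tail -3
```

```text
[ 0.45928537 -0.21315948  0.16240311] 15.25 [ 0.43047059 -1.37337213  0.63261226] [-0.27  -0.294 -0.   ] jaw -102.9712745856448 tipz 0.0448031091530776
last.npy 0.041 min 3.5 150.0 centroid 3.7
last.npy 0.044 min 9.0 149.0 centroid 9.1
last.npy 0.048 min 16.5 152.0 centroid 16.6
```

View pics/s10.png

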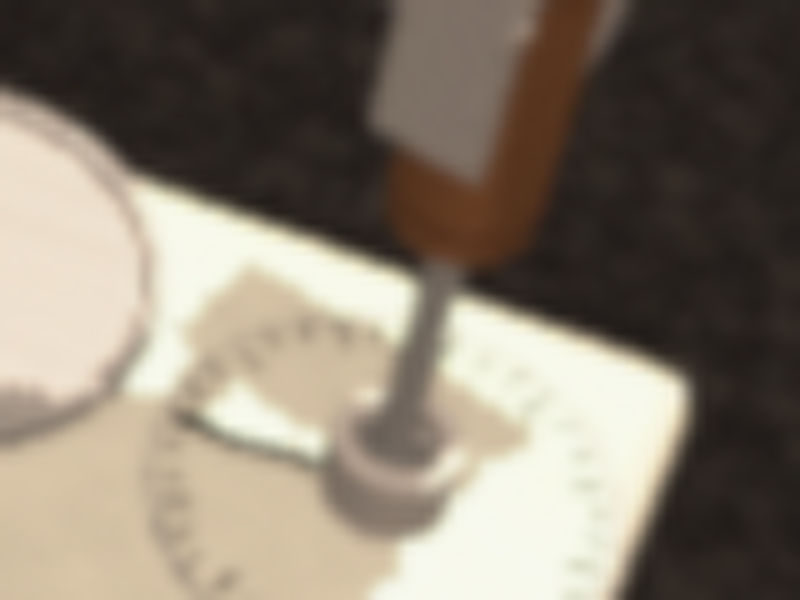

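carry_out(
  rows=[
    [[0.5, 0, 0], [0, 0, 0.0025], 10],
    [[0.4, 0, 0], [0, 0, 0.0025], 10],
    [[0, 0, 0], [0, 0, 0], 10],
    [[0, 0, 0], [0, 0, 0], 10],
    [[0, 0, 0], [0, 0, 0], 10],
  ],
)

```text
time: 15.82
eef_pos: [0.4592, -0.2133, 0.1624]
ee_rot: [0.574, 0.413, -0.573, 0.414]
wrist_force: [2.3, -1.8, 1.2]
gripper_width: 0.0277
```

```bash
python3 look.py s11;python3 needle.py last.npy|tail -3
python3 - <<'E'
from h import *
T=capture("top")[0];cv2.imwrite("pics/t11.png",cv2.resize(T[250:340,330:450,::-1],(800,600),interpolation=cv2.INTER_CUBIC))
E
```

```text
[ 0.45923337 -0.21328447  0.16237878] 15.8167 [ 2.28160451 -1.81752175  1.18228121] [-0.357 -0.371 -0.004] jaw -108.38482765916523 tipz 0.04477878324458122
last.npy 0.041 min -2.0 149.0 centroid -1.7
last.npy 0.044 min 4.0 150.0 centroid 4.0
last.npy 0.048 min 11.0 155.0 centroid 11.2
```

View pics/s11.png

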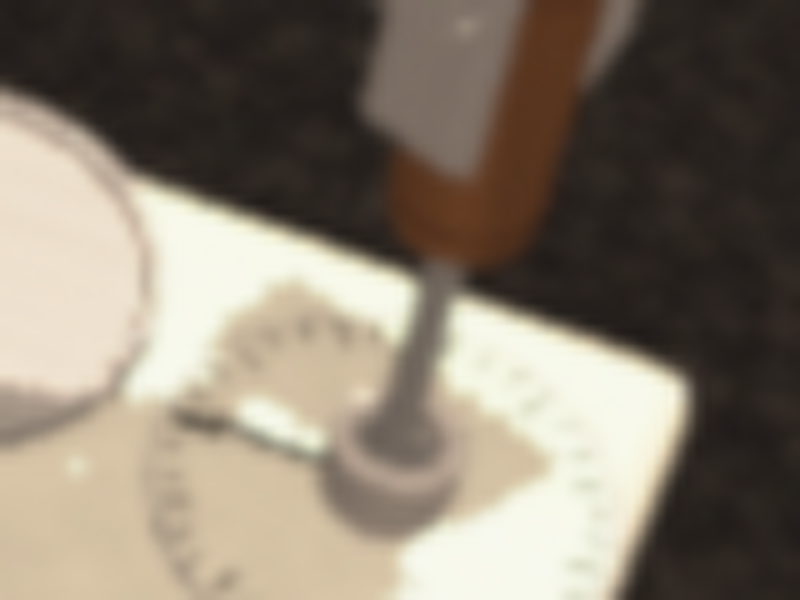

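View pics/t11.png

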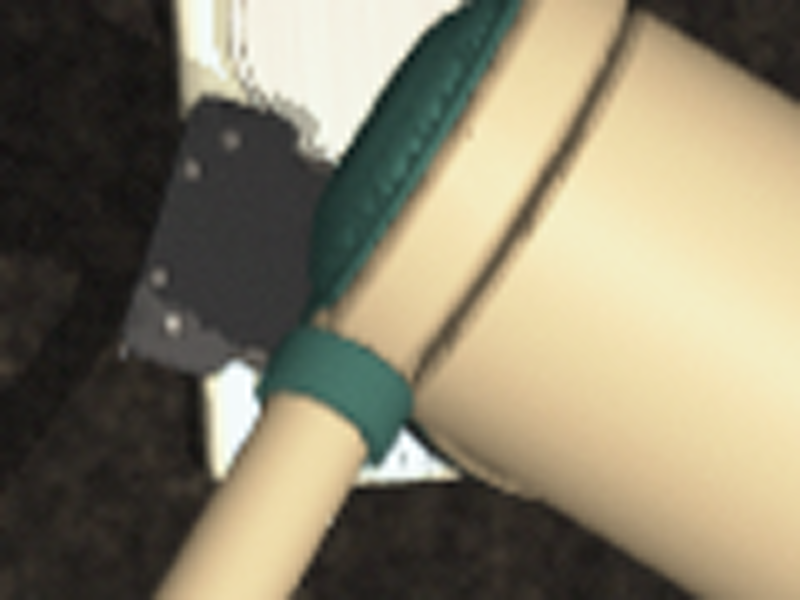

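carry_out(
  rows=[
    [[-0.4, 0, 0], [0, 0, -0.002], 10],
    [[-0.4, 0, 0], [0, 0, -0.002], 10],
    [[0, 0, 0], [0, 0, 0], 10],
    [[0, 0, 0], [0, 0, 0], 10],
  ],
)

```text
time: 16.35
eef_pos: [0.459, -0.2129, 0.1623]
ee_rot: [0.556, 0.437, -0.556, 0.437]
wrist_force: [1.5, -0.8, 2.0]
gripper_width: 0.0276
```

```bash
python3 look.py s12;python3 needle.py last.npy|tail -3
```

```text
[ 0.45903879 -0.21289097  0.16230299] 16.35 [ 1.50866334 -0.81515526  1.97676247] [-0.378 -0.373 -0.01 ] jaw -103.69748112407274 tipz 0.044702986205685566
last.npy 0.041 min -1.0 153.0 centroid -0.9
last.npy 0.044 min 4.500000000000001 153.0 centroid 4.6
last.npy 0.048 min 11.5 156.0 centroid 11.7
```

carry_out(
  rows=[
    [[0, 0, 0], [-0.05, 0, 0], 10],
    [[0, 0, 0], [-0.1, 0, 0], 10],
    [[0, 0, 0], [-0.15, 0, 0], 10],
    [[0, 0, 0], [-0.3, 0, 0], 10],
    [[0, 0, 0], [-0.6, 0, 0], 10],
    [[0, 0, 0], [-0.8, 0, 0], 10],
    [[0, 0, 0], [-0.8, 0, 0], 10],
    [[0, 0, 0], [-0.4, 0, 0], 10],
    [[0, 0, 0], [0, 0, 0], 10],
    [[0, 0, 0], [0, 0, 0], 10],
  ],
)

```text
time: 17.33
eef_pos: [0.4585, -0.2122, 0.2904]
ee_rot: [0.556, 0.437, -0.556, 0.437]
wrist_force: [-0.5, -0.0, -0.8]
gripper_width: 0.0276
```

```bash
python3 look.py s13;python3 needle.py last.npy|tail -3; python3 -c "
from h import *
plan([.4994,.0866,.29])"
```

```text
[ 0.45849497 -0.21217979  0.29039869] 17.3333 [-0.5165032  -0.00839803 -0.82501054] [0.077 0.037 0.012] jaw -103.64494588566028 tipz 0.17279869184666824
last.npy 0.041 min -3.5 129.0 centroid -3.6
last.npy 0.044 min 1.5 128.0 centroid 1.5
last.npy 0.048 min 8.500000000000004 130.0 centroid 8.6
shift units [-0.028 -0.75  -7.498] tool x [-0.0039  0.0028 -1.    ] jaw yaw deg -103.65
```

View pics/s13.png

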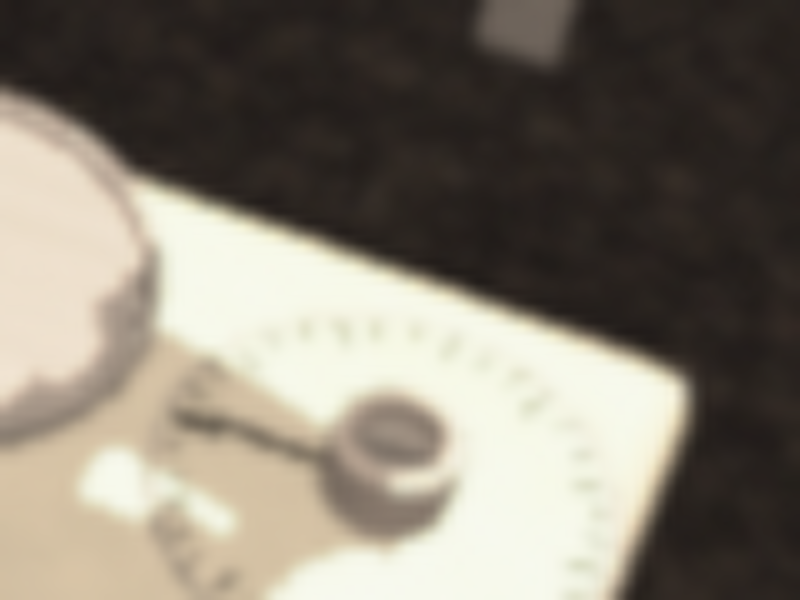

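carry_out(
  rows=[
    [[-1, 0, 0], [0, 0, 0], 10],
    [[-1, 0, 0], [0, 0, 0], 10],
    [[-1, 0, 0], [0, 0, 0], 10],
    [[-1, 0, 0], [0, 0, 0], 10],
    [[-1, 0, 0], [0, 0, 0], 10],
    [[-1, 0, 0], [0, 0, 0], 10],
    [[-0.35, 0, 0], [0, 0, 0], 10],
    [[0, 0, 0], [0, 0.2, -0.32], 10],
    [[0, 0, 0], [0, 0.5, -0.79], 10],
    [[0, 0, 0], [0, 0.5, -0.79], 10],
    [[0, 0, 0], [0, 0.5, -0.79], 10],
    [[0, 0, 0], [0, 0.5, -0.79], 10],
    [[0, 0, 0], [0, 0.5, -0.79], 10],
    [[0, 0, 0], [0, 0.5, -0.79], 10],
    [[0, 0, 0], [0, 0.5, -0.79], 10],
    [[0, 0, 0], [0, 0.3, -0.5], 10],
    [[0, 0, 0], [0, 0, 0], 10],
    [[0, 0, 0], [0, 0, 0], 10],
    [[0, 0, 0], [0, 0, 0], 10],
  ],
)

```text
time: 19.07
eef_pos: [0.4988, 0.0841, 0.289]
ee_rot: [0.382, 0.595, -0.384, 0.594]
wrist_force: [0.3, 0.1, -1.1]
gripper_width: 0.0278
```

```bash
python3 - <<'E'
from h import *
print(read_state()["eef_pos"]); plan([.5006,.0869,.29])
P=np.mean([capture("top")[0].astype(float) for _ in range(4)],0); np.save("top2.npy",P)
a=rectify("top",P[:,:,::-1],[.457,-.212],.055,.041,400);b=rectify("top",np.load("top.npy")[:,:,::-1],[.457,-.212],.055,.041,400)
cv2.imwrite("pics/t14.png",np.hstack([b,a]).clip(0,255).astype(np.uint8))
E
python3 - <<'E'
import sys; sys.path.insert(0,'.')
import os; os.chdir('.')
from needle import *
for f in("top.npy","top2.npy"):
  for z in(.041,.0435):
    a,o=prof("top",np.load(f),z); i=o.argmin(); a2,o2=prof("top",np.load(f),.041,.036,.043); print(f,z,a[i],"mark",a2[o2.argmin()],o2[26:38].round())
E
```

```text
[0.49879142 0.08405707 0.28900846]
shift units [-0.025  0.071 -0.046] tool x [-0.0028 -0.001  -1.    ] jaw yaw deg -65.53
top.npy 0.041 23.5 mark -2.0 [107. 116. 128. 141. 153. 165. 178. 191. 200. 210. 219. 229.]
top.npy 0.0435 24.0 mark -2.0 [107. 116. 128. 141. 153. 165. 178. 191. 200. 210. 219. 229.]
top2.npy 0.041 -1.5 mark -2.0 [101. 110. 123. 136. 149. 162. 176. 188. 198. 208. 218. 229.]
top2.npy 0.0435 -1.0 mark -2.0 [101. 110. 123. 136. 149. 162. 176. 188. 198. 208. 218. 229.]
```

View pics/t14.png

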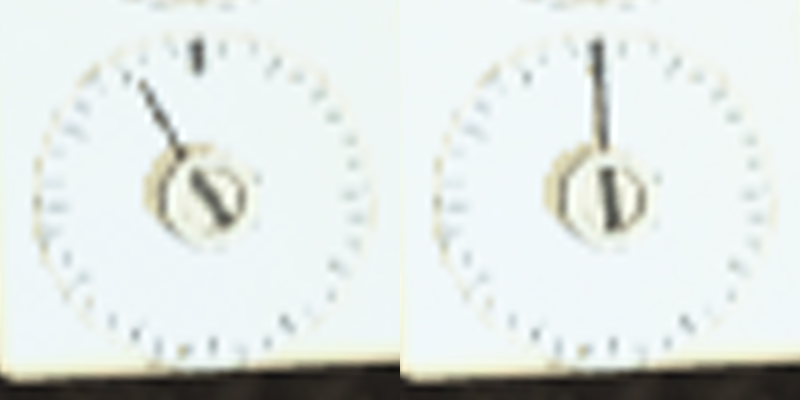

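carry_out(
  rows=[
    [[0, 0, 0], [0.2, 0.071, -0.046], 10],
    [[0, 0, 0], [0.6, 0, 0], 10],
    [[0, 0, 0], [0.6, 0, 0], 10],
    [[0, 0, 0], [0.35, 0, 0], 10],
    [[0, 0, 0], [0, 0, 0], 10],
    [[0, 0, 0], [0, 0, 0], 10],
    [[0, 0, 0], [0, 0, 0], 10],
    [[0, 0, 0], [0, 0, 0], 10],
  ],
)

```text
time: 19.93
eef_pos: [0.5024, 0.0873, 0.2215]
ee_rot: [0.383, 0.594, -0.382, 0.595]
wrist_force: [0.1, 0.2, -1.5]
gripper_width: 0.0275
```

Run:
```python
from h import *
s=read_state(); print(s["eef_pos"],s["wrist_force"]); plan([.5006,.0869,.1226])
p=np.mean([capture("scene")[0].astype(float) for _ in range(3)],0)
u=proj("scene",[.4994,.0866,.085]); x,y=map(int,u); print(u,x-40,y-40)
im=cv2.resize(p[y-40:y+20,x-40:x+40,::-1],(800,600),interpolation=cv2.INTER_CUBIC).clip(0,255).astype(np.uint8)
cv2.imwrite("pics/s15.png",im)
```

```text
[0.50235525 0.08731847 0.22151243] [ 0.14089814  0.17491583 -1.51915237]
shift units [ 2.473 -0.05  -0.011] tool x [ 2.7e-03  1.0e-04 -1.0e+00] jaw yaw deg -65.57
[325.50445622 348.82348563] 285 308
```

View pics/s15.png

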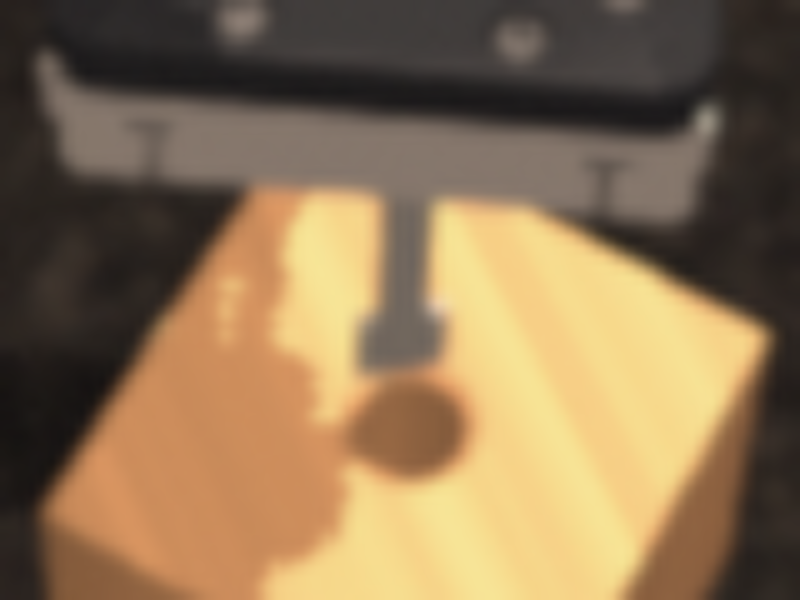

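Run:
```python
from h import *
s=read_state()
for dz in(-.002,0,.002):
  z=s["eef_pos"][2]-.1176+dz
  yaw=np.radians(43); n=np.array([-np.sin(yaw),np.cos(yaw),0])
  t=ray("scene",[324.55+.0,344.1],z)-n*.0011; h=ray("scene",[325.3,350.2],.085); print(z,t,h,(h-t)*1000)
```

```text
0.10162691352362012 [0.50177417 0.08665073 0.10162691] [0.49856204 0.08880321 0.085     ] [ -3.21213365   2.1524878  -16.62691352]
0.10362691352362012 [0.50134498 0.08751475 0.10362691] [0.49856204 0.08880321 0.085     ] [ -2.78294442   1.28846078 -18.62691352]
0.10562691352362012 [0.50091579 0.08837878 0.10562691] [0.49856204 0.08880321 0.085     ] [ -2.35375518   0.42443377 -20.62691352]
```

carry_out(
  rows=[
    [[0, 0, 0], [0, -0.05, -0.02], 10],
    [[0, 0, 0], [0, 0, 0], 10],
    [[0, 0, 0], [0.2, 0, 0], 10],
    [[0, 0, 0], [0.1, 0, 0], 10],
    [[0, 0, 0], [0, 0, 0], 10],
    [[0, 0, 0], [0, 0, 0], 10],
    [[0, 0, 0], [0, 0, 0], 10],
  ],
)

```text
time: 20.67
eef_pos: [0.4992, 0.0873, 0.2081]
ee_rot: [0.383, 0.595, -0.383, 0.594]
wrist_force: [0.8, 0.4, -0.9]
gripper_width: 0.0277
```

```bash
cat > l2.py <<'E'
from h import *
import sys
s=read_state(); print(s["eef_pos"],s["wrist_force"]); plan([.5006,.0869,.1226])
p=np.mean([capture("scene")[0].astype(float) for _ in range(3)],0)
x,y=325,348
im=cv2.resize(p[y-40:y+20,x-40:x+40,::-1],(800,600),interpolation=cv2.INTER_CUBIC).clip(0,255).astype(np.uint8)
cv2.imwrite(f"pics/{sys.argv[1]}.png",im)
E
python3 l2.py s16
```

```text
[0.49920351 0.08729239 0.20807128] [ 0.76972705  0.37696468 -0.89456199]
shift units [2.137 0.028 0.023] tool x [-3.e-04 -1.e-04 -1.e+00] jaw yaw deg -65.55
```

View pics/s16.png

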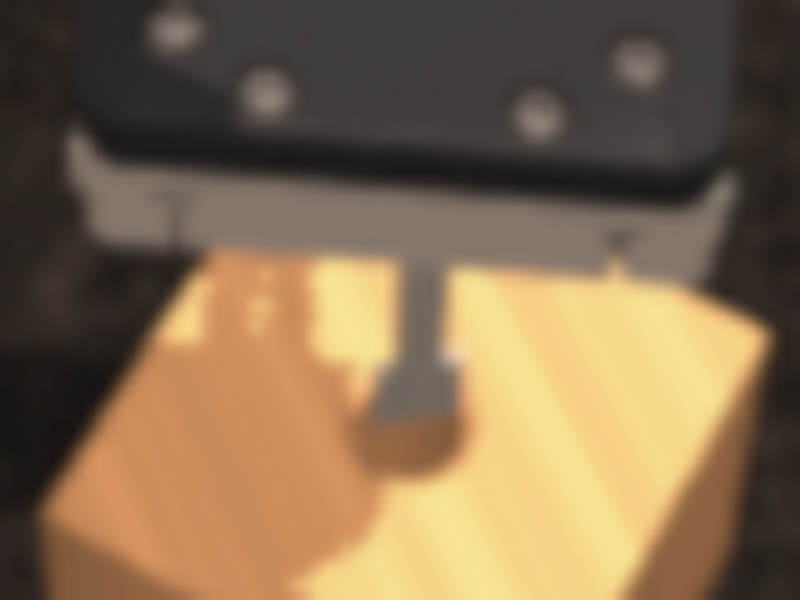

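Run:
```python
from h import *
yaw=np.radians(43); n=np.array([-np.sin(yaw),np.cos(yaw),0])
t=ray("scene",[285+41.7-.45,308+41.8-.45],.0905)-n*.0011; h=ray("scene",[325.3,350.2],.085); print(t,h,(h-t)*1000)
M=Rt.from_quat(read_state()["ee_rot"]).as_matrix(); print(M.T@(h-t)/.04)
```

```text
[0.49757379 0.08831881 0.0905    ] [0.49856204 0.08880321 0.085     ] [ 0.98824827  0.48439946 -5.5       ]
[ 0.13750794  0.02746226 -0.0008304 ]
```

Both the TCP record and the picture ask for about +0.028 along tool y; I apply that and go down gently.

carry_out(
  rows=[
    [[0, 0, 0], [0, 0.028, 0.008], 10],
    [[0, 0, 0], [0.1, 0, 0], 10],
    [[0, 0, 0], [0.1, 0, 0], 10],
    [[0, 0, 0], [0, 0, 0], 10],
    [[0, 0, 0], [0, 0, 0], 10],
    [[0, 0, 0], [0, 0, 0], 10],
  ],
)

```text
time: 21.32
eef_pos: [0.5003, 0.0874, 0.2001]
ee_rot: [0.383, 0.595, -0.383, 0.594]
wrist_force: [0.1, -0.3, -1.0]
gripper_width: 0.0276
```

```bash
python3 l2.py s17
```

```text
[0.50026723 0.08742545 0.200111  ] [ 0.05940772 -0.29629085 -0.9804985 ]
shift units [1.938 0.003 0.015] tool x [-3.e-04 -1.e-04 -1.e+00] jaw yaw deg -65.55
```

View pics/s17.png

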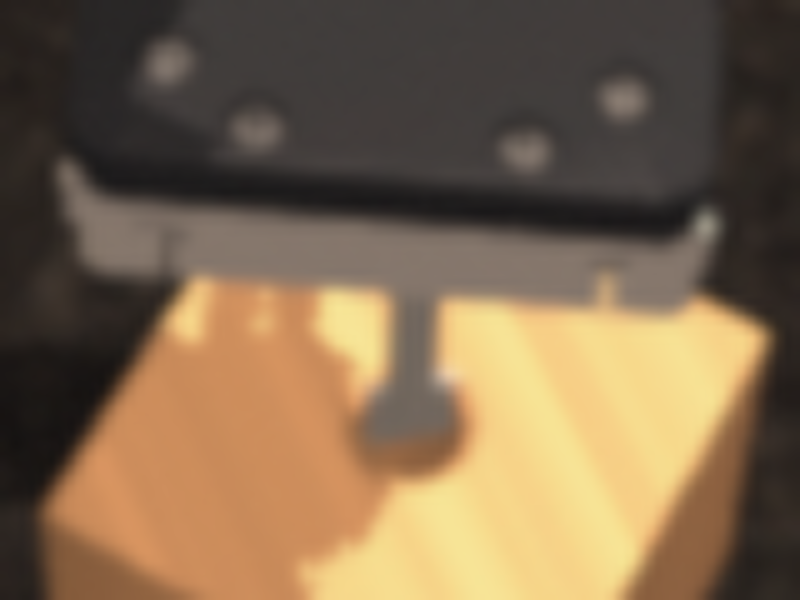

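carry_out(
  rows=[
    [[0, 0, 0], [0.1, 0, 0.005], 10],
    [[0, 0, 0], [0.2, 0, 0], 10],
    [[0, 0, 0], [0.2, 0, 0], 10],
    [[0, 0, 0], [0, 0, 0], 10],
    [[0, 0, 0], [0, 0, 0], 10],
  ],
)

```text
time: 21.88
eef_pos: [0.4997, 0.0872, 0.1792]
ee_rot: [0.382, 0.595, -0.383, 0.594]
wrist_force: [-0.0, 0.1, -0.5]
gripper_width: 0.0276
```

carry_out(
  rows=[
    [[0, 0, 0], [0.3, 0, 0], 10],
    [[0, 0, 0], [0.4, 0, 0], 10],
    [[0, 0, 0], [0.4, 0, 0], 10],
    [[0, 0, 0], [0.2, 0, 0], 10],
    [[0, 0, 0], [0, 0, 0], 10],
    [[0, 0, 0], [0, 0, 0], 10],
    [[0, 0, 0], [0, 0, 0], 10],
  ],
)

```text
time: 22.47
eef_pos: [0.5013, 0.0873, 0.1291]
ee_rot: [0.383, 0.594, -0.382, 0.595]
wrist_force: [0.8, 0.6, -1.4]
gripper_width: 0.0278
```

carry_out(
  rows=[
    [[0, 0, 0], [0.08, 0, 0], 10],
    [[0, 0, 0], [0.06, 0, 0], 10],
    [[0, 0, 0], [0, 0, 0], 10],
    [[0, 0, 0], [0, 0, 0], 10],
    [[0, 0, 0], [0, 0, 0], 10],
  ],
)

```text
time: 22.88
eef_pos: [0.5005, 0.0873, 0.1228]
ee_rot: [0.383, 0.594, -0.383, 0.595]
wrist_force: [0.5, 0.5, -1.1]
gripper_width: 0.0275
```

carry_out(
  rows=[
    [[0, 0, 0], [0, 0, 0], 34],
    [[0, 0, 0], [0, 0, 0], 40],
    [[0, 0, 0], [0, 0, 0], 50],
    [[0, 0, 0], [0, 0, 0], 70],
    [[0, 0, 0], [0, 0, 0], 94],
    [[0, 0, 0], [0, 0, 0], 94],
    [[0, 0, 0], [0, 0, 0], 94],
    [[0, 0, 0], [0, 0, 0], 94],
    [[0, 0, 0], [0, 0, 0], 94],
    [[0, 0, 0], [0, 0, 0], 94],
    [[0, 0, 0], [0, 0, 0], 94],
    [[0, 0, 0], [0, 0, 0], 94],
  ],
)

```text
time: 23.88
eef_pos: [0.5004, 0.0873, 0.1226]
ee_rot: [0.383, 0.595, -0.383, 0.595]
wrist_force: [-0.2, -0.2, -0.5]
gripper_width: 0.0939
```

carry_out(
  rows=[
    [[0, 0, 0], [-0.3, 0, 0], 94],
    [[0, 0, 0], [-0.6, 0, 0], 94],
    [[0, 0, 0], [-0.8, 0, 0], 94],
    [[0, 0, 0], [-0.8, 0, 0], 94],
    [[0, 0, 0], [-0.8, 0, 0], 94],
    [[0, 0, 0], [-0.5, -0.6, 0], 94],
    [[0, 0, 0], [0, -0.9, 0], 94],
    [[0, 0, 0], [0, -0.9, 0], 94],
    [[0, 0, 0], [0, -0.9, 0], 94],
    [[0, 0, 0], [0, -0.6, 0], 94],
    [[0, 0, 0], [0, 0, 0], 94],
    [[0, 0, 0], [0, 0, 0], 94],
    [[0, 0, 0], [0, 0, 0], 94],
  ],
)

```text
time: 24.97
eef_pos: [0.3594, 0.0228, 0.275]
ee_rot: [0.383, 0.594, -0.382, 0.595]
wrist_force: [0.1, 0.0, 0.4]
gripper_width: 0.0942
```

Run:
```python
from h import *
s=read_state(); print(s["eef_pos"],s["wrist_force"],s["qvel"].round(3))
p=capture("scene")[0]; cv2.imwrite("pics/sF.png",p[:,:,::-1])
P=capture("top")[0]; cv2.imwrite("pics/tF.png",P[:,:,::-1])
f=P[:,:,::-1].astype(np.float32)
cv2.imwrite("pics/tFz.png",np.hstack([rectify("top",f,[.457,-.212],.055,.041,400),rectify("top",f,[.4994,.0866],.07,.085,400)]).clip(0,255).astype(np.uint8))
```

```text
[0.35938834 0.02280997 0.27497544] [0.118052   0.0018458  0.37208185] [ 0.012  0.022 -0.009  0.     0.001 -0.003]
```

View pics/sF.png

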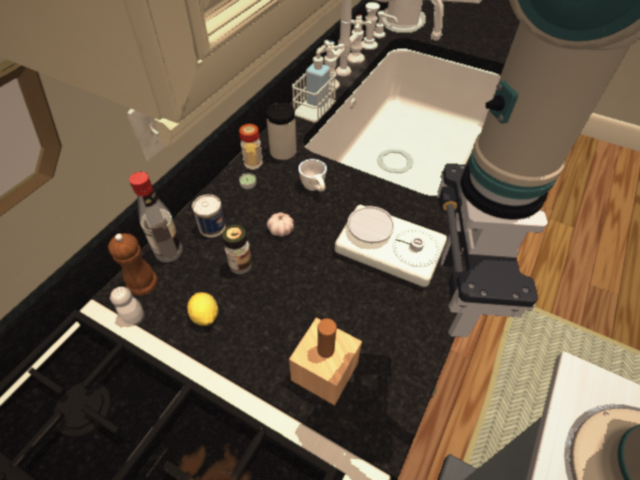

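View pics/tFz.png

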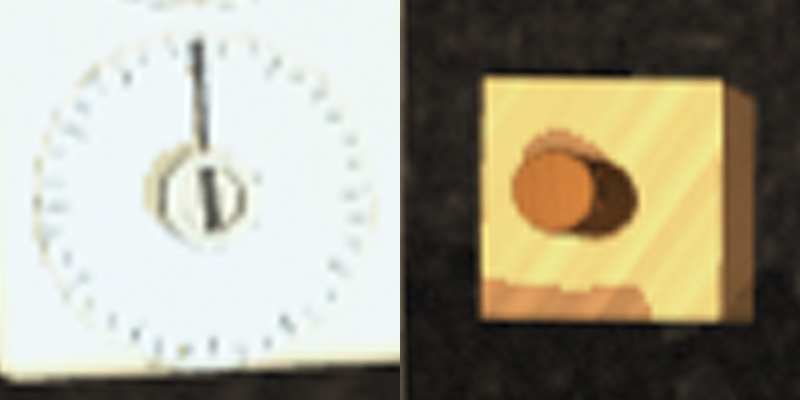

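The screwdriver stands upright in its block with its top at scene (328,325), as at the start. The needle lies on the zero mark, and the jar, lemon, mug and garlic are where they were. I'm handing the job in.

```bash
python3 -c "
from bench import *
print(finish_job())"
```

```text
the job is handed in; nothing more can be done
None
```

The scale's needle is on the zero mark, the screwdriver is back in its block, and the job was handed in at about 25 s. `finish_job()` reports no verdict.

**What I did:**
- I took the screwdriver from its block, lined its blade up with the slot and lowered it into the screw. It met no noticeable resistance until it reached the slot's bottom, where I pressed lightly (about 2–3 N at the wrist).
- I turned the screw clockwise until the needle had moved about 25 degrees, backed off slightly to free the blade and lifted out.
- I stood the screwdriver back in its hole, let go and moved the arm clear.

**Last checks:**
- **Needle:** seen from the top camera, it is within about 1 degree of the zero mark.
- **Screwdriver:** it stands upright in its hole in both views, in the same place as at the start.
- **Bystanders:** by eye, the jar, lemon, mug and garlic look unmoved in the scene view.
- **Gripper:** it is open and touching nothing.

**Disagreements:**
- **Needle angle:** the scene camera read it about 2–4 degrees higher than the top camera because of the needle's height. I relied on the top view.
- **Tool tip:** camera and robot readings of the tip differed by 2–3 mm. I corrected for that against the hub and the hole before each insertion.

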